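# Put the gold-testing kit into its felt rests

## Robot

A 6-joint arm with a two-finger parallel gripper is mounted at the origin on a cart in front of the work surface, level with it; the furniture and walls round the work are solid. World frame = base frame: x ahead of the robot, y to its left, z up, the work surface at z = 0. Lengths are in m, angles in rad, forces in N, time in s.
With the tool pointing down it reaches from about 0.25 to 0.775 m from the base axis. Payload 8.9 kg.
Tool frame: the origin (TCP) lies at the very end of the fingers, on their centre line; the grasp point (between the pads) lies 19 mm behind it (bot.tcp_to_grasp is the distance from the TCP to the grasp point, in m); x points along the fingers, z is the direction in which the jaws open and shut, and the axes are right-handed (so a half turn about x gives the same grasp; the last joint's range is limited). The gripper opens to 85 mm and grips with 20 to 120 N. Pads are 22 mm wide; open, the fingers measure 114 mm over their backs; the gripper's body (76 mm by 85 mm) begins 54 mm behind the grasp point. The pads swing forward as they close: fully open they stand 13 mm farther back than shut.
Start: joints at [1.038, 0.291, -0.153, 1.127, 0, 1.431], TCP at [0.201, 0.485, 0.231] pointing down, gripper open.
Joint ranges: [-2.52, 2.52], [-0.91, 1.74], [-1.3, 1.37], [-1.96, 2.02], [-1.52, 1.47], [-3.14, 3.14]. Speed limits (rad/s): [2.22, 2.22, 2.79, 3.14, 3.14, 3.14].

## Interface

Orientations are given as a unit quaternion [w, x, y, z].
In Python, from station import telemetry, cams, bot gives the robot as it stands. The module is installed in compiled form; this text tells all that it offers.
- The arm moves only by the shell command python3 -m jog 'ROWS' [FORCE]. ROWS is JSON, one flat list of numbers, 5 for each row, row after row: the closure, from 0 (fully open) to 1 (shut), then the shift along the tool's x, y, z scaled (see below), then the turn about the tool's x scaled (see below). In form: [gripper, tx, ty, tz, spin, gripper, tx, ty, tz, spin, ...]. A call has 1 to 5 rows; each row shifts and turns the commanded pose from where the row before left it, along the tool's axes as they then stand; what a row does not reach is not made up. The controller multiplies each number of a shift by 25 cm and each number of a turn by 360 degrees. A row lasts 1/10 s, in which the tool goes at most 50 mm and 8.59 degrees, less where a joint would pass 70% of its speed; a pose out of reach is approached as far as the arm can. A call with a number of a shift or a turn outside -1 to 1 is refused whole. A call with a gripper value outside its range is refused whole. The fingers move at their own pace and stop on an object; FORCE is the grip in N (left out, the last holds). Time passes only in rows, so rows that do not move let the fingers close. It gives the time, the measured TCP pose, the force and the opening at its end, in the units of the state.
- telemetry.get_state(): the state, without advancing time (a new reading comes with each control period).
- cams.grab_frame(name): name is "scene" or "side" or "wrist"; returns a dict with "frame" (400x640x3 uint8, blue, green, red), "fx", "fy", "cx", "cy" (pixels), "extrinsics" (4x4, takes a point from world to camera coordinates); the wrist camera has in their place "hand_eye" (4x4, takes a point from camera to tool coordinates, whose origin is the TCP and whose axes are the tool frame's). Camera axes: x right, y down, z forward; pixel columns grow to the right and rows downward; lengths in m; the calibration is good to about 2 mm. The wrist camera is an equidistant fisheye: a pixel r from the principal point sees the ray r / f radians off the axis. A picture is of the moment at which its call begins: read the wrist's pose just before it. There is no depth.
- bot.job_done(): hands the job in, once; it reports no verdict.
The state is a dict: "t": time; "q": joint angles; "joint_velocities": joint speeds; "effort": joint torques, N m; "tool_pos": TCP position; "tcp_rot": TCP orientation; "contact_force": force on the tool from outside, world axes, zero at the start; "torque": the same for the moment, N m; "grip_width": opening from 0.0 (shut) to 1.0 (fully open).
Only numpy, scipy, OpenCV 4.12 (cv2) and the standard library are available. Lean on these libraries where they do the work, as an engineer would, in place of code of your own. Each camera call takes 0.05 s, during which the arm holds its last target.

## Task

Put the gold-testing kit away: set the torch, the black touchstone, the rubber stamp and the dropper bottle each into the wooden rest whose felt recess fits its own outline (torch in the long one, touchstone in the broad rectangle, stamp in the small rectangle, bottle in the round one). Each must end lying or standing flat on the felt inside the lip, the bottle and the stamp upright, and the bottle must never be tipped over on the way. Leave the padlock and the brass weight where they are.

Things in the scene. Friction and masses are not known exactly. Their poses are not given: they have to be found in the camera images.
- torch: Grey pocket torch lying on its side, 124 mm long along its own y, body 28 mm wide along its x and 34 mm high (head flares to 37 mm in looks only); about 0.12 kg. Does not roll. Origin: centre of its underside; z up. Grasp across the body near the middle.
- touchstone: Flat black rectangular stone lying flat, 40 mm along its own x, 64 mm along its y, 11 mm thick; about 0.07 kg. Origin: centre of its underside; z up.
- rubber_stamp: Brown wooden rubber stamp standing upright: rectangular foot 26 mm (x) by 48 mm (y), 12 mm high, with a round turned handle 29 mm in diameter above it, up to 73 mm; about 0.045 kg. Origin: centre of its underside; z up.
- dropper_bottle: Small brown dropper bottle standing upright: round body 30 mm in diameter up to 53 mm, black dropper cap 18 mm in diameter from there to 82 mm; about 0.035 kg. Origin: centre of its underside; z up along the bottle.
- long_rest: Long wooden rest for the torch: grey felt recess 48 mm (x) by 140 mm (y) inside a 6 mm thick lip, 60 x 152 mm outside. The lip's top is 10 mm above the bench; a 56 mm notch in the middle of each long side, level with the felt, leaves room for fingers. Fixed to the bench. Origin: centre of its underside, on the bench top; the felt floor is 4 mm above it.
- broad_rest: Broad rectangular wooden rest for the touchstone: grey felt recess 56 mm (x) by 80 mm (y) inside a 6 mm thick lip, 68 x 92 mm outside. The lip's top is 10 mm above the bench; a 48 mm notch in the middle of each long side, level with the felt, leaves room for fingers. Fixed to the bench. Origin: centre of its underside, on the bench top; the felt floor is 4 mm above it.
- small_rest: Small rectangular wooden rest for the stamp: grey felt recess 42 mm (x) by 64 mm (y) inside an unbroken 6 mm thick lip, 54 x 76 mm outside. The lip's top is 14 mm above the bench. Fixed to the bench. Origin: centre of its underside, on the bench top; the felt floor is 4 mm above it.
- round_rest: Round wooden rest for the bottle: grey felt recess 46 mm in diameter inside a 7 mm thick ring, 60 mm outside. The ring's top is 14 mm above the bench. Fixed to the bench. Origin: centre of its underside, on the bench top; the felt floor is 4 mm above it.
- padlock: Bystander: brass padlock lying flat, 60 x 42 x 14 mm (shackle to its +x). Origin: centre of its underside. Leave it alone.
- brass_weight: Bystander: small brass check weight with a knob, standing, 22 mm in diameter, 32 mm high. Origin: centre of its underside. Leave it alone.
There are look-alikes about, which are no part of the job. Of the things shaped like the torch, the grey one is meant.

How it is judged:
At the end, for the whole second after the job is handed in: Torch, stone, stamp and bottle lie in their own rests: centre within 12 to 14 mm, underside within 3 mm of the felt, tilt under 0.1 rad, long sides along the recess (0.3 to 0.45 rad, either way round), at rest and released; padlock and weight moved less than 25 mm (horizontal distance between torch and long_rest below 0.014 m and z of torch in the frame of long_rest between 0.001 and 0.0075 m and angle between each of torch, touchstone, rubber_stamp, dropper_bottle's own z axis and vertical below 0.1 rad and linear speed of each of torch, touchstone, rubber_stamp, dropper_bottle below 0.02 m/s and angular speed of each of torch, touchstone, rubber_stamp, dropper_bottle below 0.2 rad/s and angle between the y axis of torch and the y axis of long_rest, either way round below 0.3 rad and horizontal distance between touchstone and broad_rest below 0.013 m and z of touchstone in the frame of broad_rest between 0.001 and 0.0075 m and angle between the y axis of touchstone and the y axis of broad_rest, either way round below 0.4 rad and horizontal distance between rubber_stamp and small_rest below 0.013 m and z of rubber_stamp in the frame of small_rest between 0.001 and 0.0075 m and angle between the y axis of rubber_stamp and the y axis of small_rest, either way round below 0.45 rad and horizontal distance between dropper_bottle and round_rest below 0.012 m and z of dropper_bottle in the frame of round_rest between 0.001 and 0.0075 m and distance of each of padlock, brass_weight from where it was at the start of the episode below 0.025 m); the robot touches nothing.
It fails at once if the dropper bottle is tipped over (angle between dropper_bottle's own z axis and vertical above 0.7 rad).
It fails at once if the padlock or the brass weight is pushed away (distance of any of padlock, brass_weight from where it was at the start of the episode above 0.025 m).
It also fails if it takes over 109 s, if anything falls off the work surface, if the arm or the gripper's body presses on something with over 40 N, if the wrist force passes 120 N, or if a joint passes its speed limit or range.

## Working session

There is one attempt and no reset: what is moved stays moved. The work goes in short steps, Python scripts to look and compute and a shell command to move; the robot and the scene stay as the last step left them, time stands still between calls to the robot, and variables do not carry over. Pictures are saved under pics/ and viewed, and the job is handed in when it is done.

```bash
mkdir -p pics; ls; cat > h.py <<'E'
import numpy as np, cv2
from station import telemetry, cams, bot
def grab(n, save=None):
    s=telemetry.get_state(); d=cams.grab_frame(n)
    if save: cv2.imwrite('pics/'+save,d['frame'])
    return s,d
E
python3 - <<'E'
from h import *
for n in ['scene','side','wrist']:
    s,d=grab(n,n+'0.png'); print(n,d['fx'],d['fy'],d['cx'],d['cy'],np.round(d.get('extrinsics',d.get('hand_eye')),4).tolist())
print(s, bot.tcp_to_grasp)
E
```

```text
pics
scene 415.6635003954889 415.6635003954889 321.96737639540135 205.24732204015214 [[0.8187, -0.5739, 0.0189, -0.4435], [-0.3054, -0.4631, -0.832, 0.2488], [0.4863, 0.6754, -0.5544, 0.8643], [0.0, 0.0, 0.0, 1.0]]
side 415.3147094134712 415.3147094134712 311.8862155128274 195.51543162907367 [[-0.9757, -0.2189, -0.001, 0.5912], [-0.1371, 0.6147, -0.7767, 0.0792], [0.1707, -0.7577, -0.6298, 1.0584], [0.0, 0.0, 0.0, 1.0]]
wrist 309.70691628693146 309.70691628693146 319.39399363655343 196.77343294234305 [[0.0004, -0.3264, 0.9452, -0.1432], [-0.0001, -0.9452, -0.3264, 0.0844], [1.0, 0.0001, -0.0004, -0.0011], [0.0, 0.0, 0.0, 1.0]]
{'t': 0.1, 'q': array([ 1.03774540e+00,  2.91213984e-01, -1.54084169e-01,  1.12669483e+00,
        1.78615052e-05,  1.43152140e+00]), 'joint_velocities': array([ 0.00137112, -0.00188755,  0.00276915,  0.00114969, -0.00103302,
        0.00021393]), 'effort': array([ 1.30519100e-03, -5.37978709e+01,  3.31917715e+01,  9.31419781e-03,
       -1.79276303e-04,  1.14579100e-05]), 'tool_pos': array([0.2012004 , 0.48447371, 0.23078247]), 'tcp_rot': array([ 0.5877653 , -0.39270881,  0.58853299,  0.39235272]), 'contact_force': array([-0.08693199, -0.47374904,  0.26704186]), 'torque': array([ 0.02829639, -0.02309576,  0.03526929]), 'grip_width': 0.9991702877048785} 0.0187
```

View pics/scene0.png

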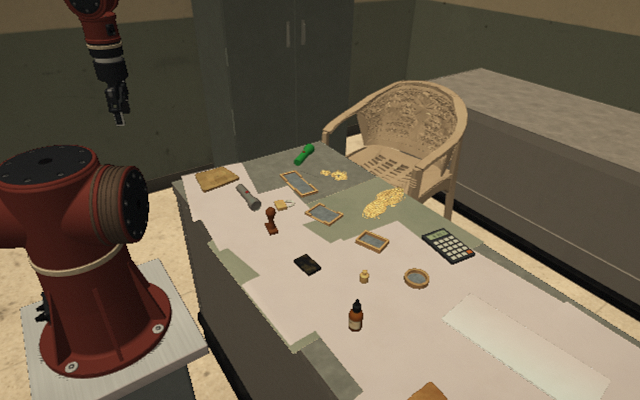

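View pics/side0.png

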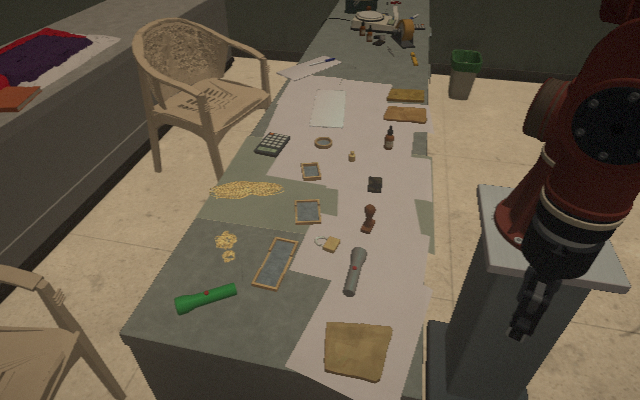

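View pics/wrist0.png

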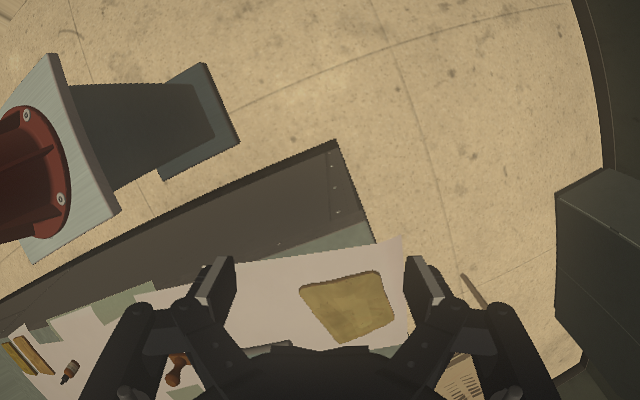

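The scene view shows the grey torch at (248,196), stone (307,264), stamp (271,221) and bottle (355,316). The rests are at (298,183), (323,214), (372,241) and (416,278). A green torch lies at (304,154); it is the wrong colour, so the grey one is meant. Next I'll enlarge both views.

```bash
python3 - <<'E'
import cv2
a=cv2.imread('pics/scene0.png')[135:345,175:455]; cv2.imwrite('pics/scz.png',cv2.resize(a,(784,588),interpolation=cv2.INTER_CUBIC))
a=cv2.imread('pics/side0.png')[115:315,165:440]; cv2.imwrite('pics/siz.png',cv2.resize(a,(770,560),interpolation=cv2.INTER_CUBIC))
E
```

```text
(no output)
```

View pics/scz.png

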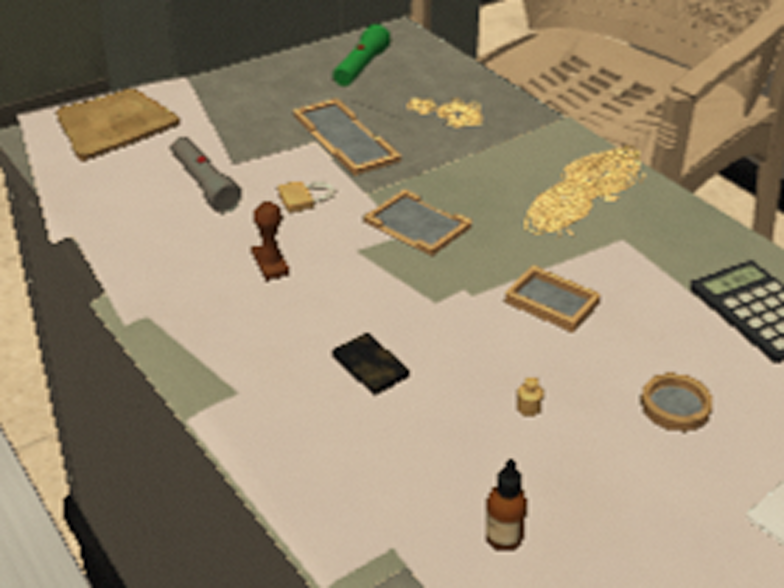

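View pics/siz.png

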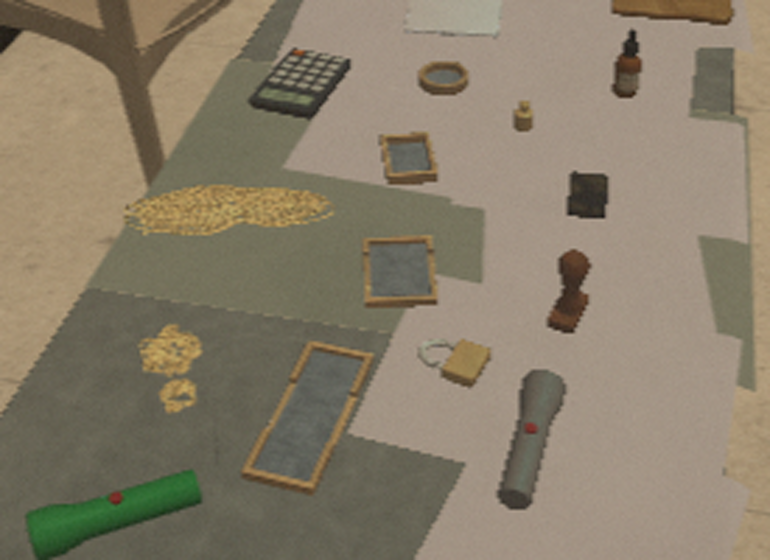

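```bash
cat >> h.py <<'E'
def cast(d,uv,z):
    uv=np.atleast_2d(uv).astype(float); T=d['extrinsics']; R=T[:3,:3]; t=T[:3,3]
    r=np.c_[(uv[:,0]-d['cx'])/d['fx'],(uv[:,1]-d['cy'])/d['fy'],np.ones(len(uv))]@R
    c=-R.T@t; return c+r*((z-c[2])/r[:,2])[:,None]
E
python3 - <<'E'
from h import *
import pickle
_,S=grab('scene');_,D=grab('side'); pickle.dump((S,D),open('cal.pkl','wb'))
def sc(p,z): return cast(S,np.array(p)/2.8+[175,135]-.3,z)
def si(p,z): return cast(D,np.array(p)/2.8+[165,115]-.3,z)
def show(n,P):
    c=P.mean(0)
    out=[]
    if len(P)==4:
        e=[np.linalg.norm(P[(i+1)%4]-P[i])*1e3 for i in range(4)]
        a=(P[1]-P[0])+(P[2]-P[3]); b=(P[2]-P[1])+(P[3]-P[0]); l=a if np.linalg.norm(a)>np.linalg.norm(b) else b
        out=np.round(e).tolist()+[round(float(np.degrees(np.arctan2(l[1],l[0]))),1)]
    print(n,np.round(c[:2],4),out)
show('long sc',sc([(293,109),(344,99),(400,156),(359,165)],.010))
show('long si',si([(310,342),(374,351),(314,487),(243,473)],.010))
show('broad sc',sc([(363,219),(405,190),(471,224),(431,250)],.010))
show('broad si',si([(362,237),(436,235),(437,300),(365,302)],.010))
show('small sc',sc([(505,293),(538,267),(601,297),(568,325)],.014))
show('small si',si([(379,136),(429,132),(437,178),(388,179)],.014))
show('stone sc',sc([(332,350),(368,333),(409,368),(376,388)],.011))
show('stone si',si([(569,173),(607,172),(607,212),(570,213)],.011))
show('round sc',sc([(677,401)],.014)); show('round si',si([(443,74)],.014))
show('bottle tip sc',sc([(510,462)],.082)); show('bottle tip si',si([(631,33)],.082))
show('bottle base sc',sc([(505,541)],.0)); show('bottle base si',si([(626,91)],.0))
show('stamp top sc',sc([(266,203)],.073)); show('stamp top si',si([(573,251)],.073))
show('stamp foot sc',sc([(251,252),(275,247),(289,268),(266,276)],.012)); show('stamp foot si',si([(559,293),(588,295),(578,325),(549,321)],.012))
show('torch sc axis ends',sc([(177,150),(228,193)],.017)); show('torch si',si([(543,381),(516,495)],.017))
for f,p in((sc,[(177,150),(228,193)]),(si,[(543,381),(516,495)])): 
    P=f(p,.017); print(P.round(3).tolist())
show('padlock',si([(467,362)],.014)); show('weight',si([(524,118)],.016))
E
```

```text
long sc [0.6365 0.2654] [65.0, 147.0, 50.0, 149.0, -93.9]
long si [0.63   0.2689] [57.0, 153.0, 58.0, 150.0, 86.4]
broad sc [0.5992 0.0736] [70.0, 92.0, 62.0, 87.0, -74.6]
broad si [0.5996 0.0804] [72.0, 93.0, 66.0, 93.0, 104.3]
small sc [ 0.631  -0.1021] [54.0, 71.0, 55.0, 71.0, -74.7]
small si [ 0.6307 -0.0917] [55.0, 84.0, 50.0, 78.0, 109.1]
stone sc [ 0.4414 -0.0796] [39.0, 59.0, 38.0, 62.0, -85.5]
stone si [ 0.4389 -0.0737] [40.0, 68.0, 37.0, 67.0, 96.4]
round sc [ 0.6244 -0.2691] []
round si [ 0.6273 -0.2596] []
bottle tip sc [ 0.4197 -0.292 ] []
bottle tip si [ 0.4198 -0.2807] []
bottle base sc [ 0.42   -0.2942] []
bottle base si [ 0.4168 -0.2915] []
stamp top sc [0.4421 0.1032] []
stamp top si [0.4404 0.0966] []
stamp foot sc [0.4381 0.094 ] [24.0, 38.0, 25.0, 43.0, -98.8]
stamp foot si [0.4383 0.1041] [26.0, 42.0, 26.0, 39.0, 83.8]
torch sc axis ends [0.4528 0.2701] []
torch si [0.4506 0.2634] []
[[0.449, 0.324, 0.017], [0.456, 0.216, 0.017]]
[[0.448, 0.203, 0.017], [0.453, 0.324, 0.017]]
padlock [0.5149 0.192 ] []
weight [ 0.5216 -0.186 ] []
```

```bash
cat >> h.py <<'E'
from scipy.spatial.transform import Rotation as Ro
def Rt(s): q=s['tcp_rot']; return Ro.from_quat([q[1],q[2],q[3],q[0]]).as_matrix()
def yaw(s): z=Rt(s)[:,2]; return np.degrees(np.arctan2(z[1],z[0]))
def go(x,y,z,jaw=None,s=None):
    """prints tool-axis shift (current axes) in units, spin in units, q6; jaw=jaw line direction deg in world"""
    s=s or telemetry.get_state(); R=Rt(s); p=s['tool_pos']
    d=np.array([x,y,z])-p
    sp=0 if jaw is None else ((jaw-yaw(s)+90)%180-90)
    # tool x points down: positive spin about down lowers world yaw
    a=np.radians(sp); R2=Ro.from_euler('z',a).as_matrix()@R
    print('t%.1f'%s['t'],'p',p.round(4),'yaw %.1f'%yaw(s),'q6 %.2f'%s['q'][5],'grip %.3f'%s['grip_width'],'F',np.round(s['contact_force'],1),'down',R[:,0].round(3))
    print(' d world mm',(d*1e3).round(1),' shift units (now axes)',(R.T@d/.25).round(4),' (after spin)',(R2.T@d/.25).round(4),' spin units %.4f'%(-sp/360),'deg',round(-sp,1))
def wcast(s,d,uv,z):
    uv=np.atleast_2d(uv).astype(float); H=d['hand_eye']; R=Rt(s)
    xy=np.c_[(uv[:,0]-d['cx'])/d['fx'],(uv[:,1]-d['cy'])/d['fx']]; r=np.linalg.norm(xy,axis=1)+1e-9
    ray=np.c_[xy*(np.sin(r)/r)[:,None],np.cos(r)]@(R@H[:3,:3]).T
    c=s['tool_pos']+R@H[:3,3]; return c+ray*((z-c[2])/ray[:,2])[:,None]
E
python3 - <<'E'
from h import *
go(.53,.22,.22,90)
print(Rt(telemetry.get_state()).round(3))
E
```

```text
t0.2 p [0.2013 0.4846 0.231 ] yaw 67.4 q6 1.43 grip 1.002 F [ 0.6 -0.1  0.5] down [-0.    -0.001 -1.   ]
 d world mm [ 328.7 -264.6  -11. ]  shift units (now axes) [ 0.0443 -1.6202 -0.4731]  (after spin) [ 0.0447 -1.3146 -1.0585]  spin units -0.0627 deg -22.6
[[-0.    -0.923  0.384]
 [-0.001  0.384  0.923]
 [-1.     0.    -0.001]]
```

```bash
python3 -m jog '[0,-0.02,-0.19,-0.044,0, 0,-0.02,-0.19,-0.044,0, 0,-0.02,-0.19,-0.044,0, 0,-0.02,-0.19,-0.044,0, 0,0,-0.19,-0.044,0]' && python3 -m jog '[0,0,-0.19,-0.044,0, 0,0,-0.19,-0.044,0, 0,0,-0.19,-0.044,0, 0,0,-0.19,-0.044,0, 0,0,-0.19,-0.044,0]' ; python3 - <<'E'
from h import *
go(.64,.17,.25,90)
E
```

```text
t: 0.75
tool_pos: [0.4013, 0.3417, 0.252]
tcp_rot: [0.589, -0.393, 0.588, 0.393]
contact_force: [-0.8, 0.8, -0.2]
grip_width: 0.999
t: 1.25
tool_pos: [0.5993, 0.1995, 0.2512]
tcp_rot: [0.588, -0.392, 0.588, 0.393]
contact_force: [0.5, 1.0, -0.1]
grip_width: 1.001
t1.2 p [0.5993 0.1995 0.2512] yaw 67.4 q6 0.60 grip 1.001 F [ 0.5  1.  -0.1] down [-0.  0. -1.]
 d world mm [ 40.7 -29.5  -1.2]  shift units (now axes) [ 0.0048 -0.1957 -0.0462]  (after spin) [ 0.0048 -0.163  -0.1178]  spin units -0.0627 deg -22.6
```

```bash
python3 -m jog '[0,0,-0.19,-0.046,0, 0,0,0,0,-0.0209, 0,0,0,0,-0.0209, 0,0,0,0,-0.0209, 0,0,0,0,0]'; python3 - <<'E'
from h import *
import pickle
go(.64,.17,.25,90)
s,d=grab('wrist','w1.png'); pickle.dump((s,d),open('w1.pkl','wb'))
E
```

```text
t: 1.75
tool_pos: [0.6373, 0.1719, 0.2509]
tcp_rot: [0.499, -0.5, 0.5, 0.501]
contact_force: [-0.1, 0.3, 0.1]
grip_width: 1.004
t1.8 p [0.6373 0.1719 0.2509] yaw 90.1 q6 0.15 grip 1.004 F [-0.1  0.3  0.1] down [-0.001 -0.    -1.   ]
 d world mm [ 2.7 -1.9 -0.9]  shift units (now axes) [ 0.0037 -0.0108 -0.0078]  (after spin) [ 0.0037 -0.0109 -0.0078]  spin units 0.0003 deg 0.1
```

View pics/w1.png

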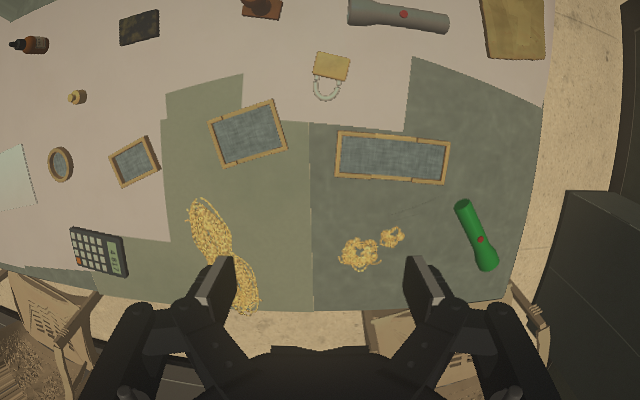

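```bash
cat >> h.py <<'E'
def rect(P):
    (c,(w,h),a)=cv2.minAreaRect((P[:,:2]*1000).astype(np.float32))
    if w>h: w,h,a=h,w,a+90
    # direction of the long side
    return np.round(np.array(c)/1000,4),round(w,1),round(h,1),round((a+90)%180,1)
E
python3 - <<'E'
from h import *
import pickle
s,d=pickle.load(open('w1.pkl','rb')); f=d['frame']
hsv=cv2.cvtColor(f,cv2.COLOR_BGR2HSV)
for n,(u,v,r),zt in [('long',(392,157,75),.010),('broad',(248,133,50),.010),('small',(134,162,35),.014),('round',(60,164,24),.014)]:
    print(n,'felt',hsv[v,u])
    m=cv2.inRange(hsv,(8,95,70),(25,255,255)); k=np.zeros_like(m); cv2.circle(k,(u,v),r,255,-1); m&=k
    m=cv2.morphologyEx(m,cv2.MORPH_CLOSE,np.ones((5,5),np.uint8))
    cs,h=cv2.findContours(m,cv2.RETR_CCOMP,cv2.CHAIN_APPROX_NONE)
    i=max(range(len(cs)),key=lambda i:cv2.contourArea(cs[i])); o=cs[i][:,0]
    print(' outer',rect(wcast(s,d,o,zt)))
    inn=[c for j,c in enumerate(cs) if h[0][j][3]==i]
    if inn:
        c=max(inn,key=cv2.contourArea)[:,0]; print(' inner(top)',rect(wcast(s,d,c,zt)))
z=cv2.resize(f[90:200,30:230],(800,440),interpolation=cv2.INTER_CUBIC); cv2.imwrite('pics/w1a.png',z)
z=cv2.resize(f[80:200,200:460],(780,360),interpolation=cv2.INTER_CUBIC); cv2.imwrite('pics/w1b.png',z)
E
```

```text
long felt [ 43  29 106]
 outer (array([0.6318, 0.2668]), 60.8, 152.2, 86.4)
 inner(top) (array([0.6316, 0.2664]), 50.8, 141.7, 86.2)
broad felt [ 42  31 107]
 outer (array([0.6016, 0.0777]), 67.6, 92.5, 105.7)
 inner(top) (array([0.6015, 0.0779]), 58.8, 82.5, 105.9)
small felt [ 40  29 106]
 outer (array([ 0.6317, -0.0955]), 53.6, 82.1, 109.8)
 inner(top) (array([ 0.632, -0.096]), 44.2, 62.3, 109.5)
round felt [ 38  26 109]
 outer (array([ 0.6276, -0.2597]), 57.8, 68.5, 114.1)
 inner(top) (array([ 0.6276, -0.2615]), 42.1, 44.3, 26.8)
```

View pics/w1a.png

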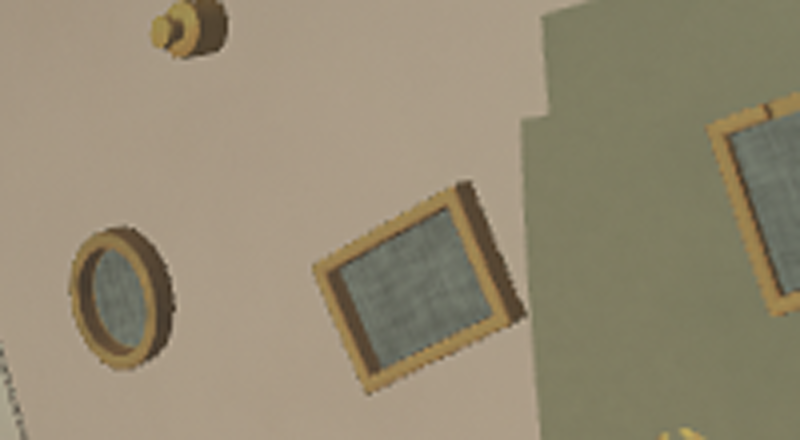

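View pics/w1b.png

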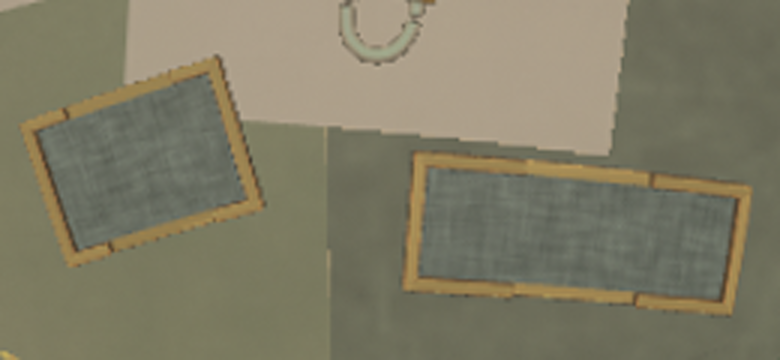

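The wrist view fixes the rests: recess sizes agree with the given ones within 3 mm. Grey torch in w1 is at (398,15) and the green decoy at (477,235). Next I'll measure the torch, stone and stamp in this same view.

```bash
python3 - <<'E'
from h import *
import pickle
s,d=pickle.load(open('w1.pkl','rb')); f=d['frame']
cv2.imwrite('pics/w1c.png',cv2.resize(f[0:90,235:465],(782,306),interpolation=cv2.INTER_CUBIC))
P=wcast(s,d,[(350,12),(448,22)],.017); print(P.round(4), np.degrees(np.arctan2(*(P[1]-P[0])[[1,0]])))
print('stone',wcast(s,d,[(122,23),(155,10),(160,35),(124,45)],.011).round(4), wcast(s,d,[(139.5,28)],.011))
E
```

```text
[[0.4495 0.2069 0.017 ]
 [0.45   0.332  0.017 ]] 89.76892943371608
stone [[ 0.4293 -0.1044  0.011 ]
 [ 0.4219 -0.0486  0.011 ]
 [ 0.4596 -0.0395  0.011 ]
 [ 0.4631 -0.0998  0.011 ]] [[ 0.44333798 -0.07318838  0.011     ]]
```

View pics/w1c.png

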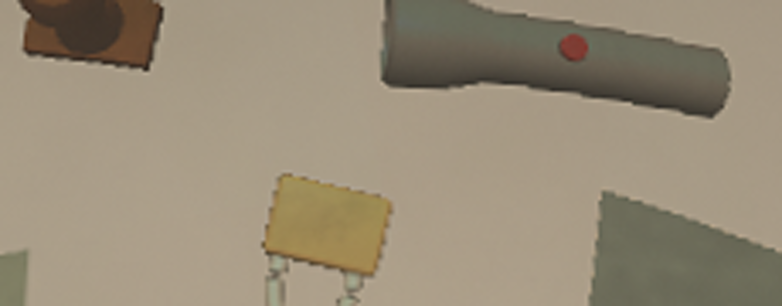

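```bash
python3 -m jog '[0,0.08,0.15,0.076,0, 0,0.08,0.15,0.076,0, 0,0.08,0.15,0.076,0, 0,0.08,0.15,0.076,0, 0,0.08,0.15,0.076,0]'; python3 -m jog '[0,0,0,0,0.0235, 0,0,0,0,0.0235, 0,0,0,0,0.0235, 0,0,0,0,0.0235, 0,0,0,0,0.0235]' ;python3 -m jog '[0,0,0,0,0.0235, 0,0,0,0,0.0235, 0,0,0,0,0.0235, 0,0,0,0,0.0235, 0,0,0,0,0.0235]' ; python3 - <<'E'
from h import *
import pickle
go(.45,.267,.15,0)
E
```

```text
t: 2.3
tool_pos: [0.4481, 0.2676, 0.1508]
tcp_rot: [0.501, -0.499, 0.501, 0.499]
contact_force: [-0.2, 0.9, -0.7]
grip_width: 0.999
t: 2.8
tool_pos: [0.4497, 0.2673, 0.1514]
tcp_rot: [0.648, -0.283, 0.648, 0.283]
contact_force: [0.5, -0.2, 0.1]
grip_width: 1.002
t: 3.3
tool_pos: [0.4497, 0.2672, 0.1514]
tcp_rot: [0.707, -0.03, 0.706, 0.03]
contact_force: [0.0, 1.4, -0.2]
grip_width: 0.998
t3.3 p [0.4497 0.2672 0.1514] yaw 4.8 q6 1.88 grip 0.998 F [ 0.   1.4 -0.2] down [ 0.  0. -1.]
 d world mm [ 0.3 -0.2 -1.4]  shift units (now axes) [ 0.0057 -0.0009  0.001 ]  (after spin) [ 0.0057 -0.0008  0.0011]  spin units 0.0134 deg 4.8
```

```bash
python3 -m jog '[0,0,0,0,0.0134, 0,0,0,0,0]'; python3 - <<'E'
from h import *
import pickle
go(.45,.267,.15,0)
s,d=grab('wrist','w2.png'); pickle.dump((s,d),open('w2.pkl','wb'))
E
```

```text
t: 3.5
tool_pos: [0.4497, 0.2672, 0.1514]
tcp_rot: [0.707, -0.002, 0.707, 0.002]
contact_force: [0.7, 0.7, 0.1]
grip_width: 0.998
t3.5 p [0.4497 0.2672 0.1514] yaw 0.3 q6 1.96 grip 0.998 F [0.7 0.7 0.1] down [ 0.  0. -1.]
 d world mm [ 0.3 -0.2 -1.4]  shift units (now axes) [ 0.0056 -0.0008  0.0011]  (after spin) [ 0.0056 -0.0008  0.0011]  spin units 0.0009 deg 0.3
```

View pics/w2.png

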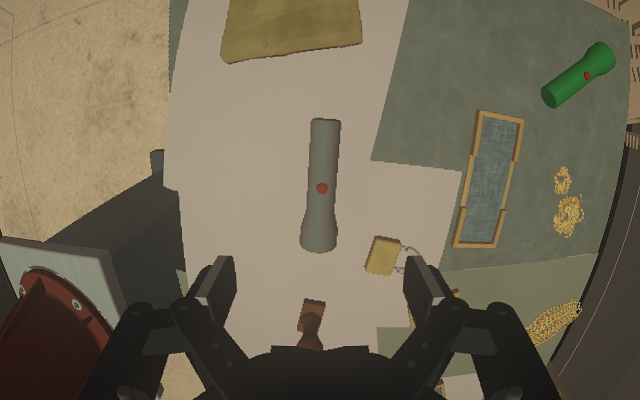

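```bash
python3 - <<'E'
from h import *
import pickle
s,d=pickle.load(open('w2.pkl','rb'))
P=wcast(s,d,[(326,119),(319,250),(322.5,188)],.017); print(P.round(4), np.degrees(np.arctan2(*(P[0]-P[1])[[1,0]])),P[:2].mean(0))
print(wcast(s,d,[(322.5,188)],.035), 'axis width at mid',wcast(s,d,[(308,188),(338,188)],.017).round(4))
E
```

```text
[[0.4547 0.3278 0.017 ]
 [0.4492 0.1971 0.017 ]
 [0.4521 0.2632 0.017 ]] 87.57751737460741 [0.45191348 0.26243993 0.017     ]
[[0.45185717 0.26887755 0.035     ]] axis width at mid [[0.4385 0.2632 0.017 ]
 [0.4667 0.2633 0.017 ]]
```

```bash
python3 -m jog '[0,0.18,-0.002,0.009,0.0063, 0,0.18,0,0,0, 0,0.14,0,0,0, 0,0.08,0,0,0, 0,0,0,0,0]' 50; python3 -m jog '[1,0,0,0,0, 1,0,0,0,0, 1,0,0,0,0, 1,0,0,0,0, 1,0,0,0,0]'; python3 - <<'E'
from h import *
import pickle
go(.45,.267,.15,0)
E
```

```text
t: 4.05
tool_pos: [0.4499, 0.2658, 0.0039]
tcp_rot: [0.705, 0.009, 0.709, -0.011]
contact_force: [0.6, 0.2, -0.6]
grip_width: 0.999
t: 4.55
tool_pos: [0.4529, 0.267, 0.0075]
tcp_rot: [0.708, 0.011, 0.706, -0.01]
contact_force: [-0.4, -1.4, 8.3]
grip_width: 0.31
t4.5 p [0.4529 0.267  0.0075] yaw -1.7 q6 1.99 grip 0.310 F [-0.4 -1.4  8.3] down [ 0.002  0.001 -1.   ]
 d world mm [ -2.9   0.  142.5]  shift units (now axes) [-5.701e-01  2.000e-04 -1.050e-02]  (after spin) [-0.5701  0.0006 -0.0105]  spin units -0.0047 deg -1.7
```

```bash
python3 -m jog '[1,-0.1,0,0,0, 1,-0.15,0,0,0, 1,-0.05,0,0,0, 1,0,0,0.18,0, 1,0,0,0.18,0]'; python3 -m jog '[1,0,0,0.18,0, 1,0,0,0.16,0.0055, 1,0,0,0,0, 1,0,0,0,0]'; python3 - <<'E'
from h import *
import pickle
go(.6317,.2666,.012,-3.7)
s,d=grab('wrist','w3.png'); pickle.dump((s,d),open('w3.pkl','wb'))
E
```

```text
t: 5.05
tool_pos: [0.5428, 0.2643, 0.0823]
tcp_rot: [0.707, 0.01, 0.707, -0.01]
contact_force: [0.9, 1.3, -1.3]
grip_width: 0.309
t: 5.45
tool_pos: [0.627, 0.261, 0.0802]
tcp_rot: [0.706, 0.023, 0.707, -0.023]
contact_force: [-0.2, 0.4, -1.8]
grip_width: 0.306
t5.5 p [0.627  0.261  0.0802] yaw -3.7 q6 1.92 grip 0.306 F [-0.2  0.4 -1.8] down [-0.001 -0.    -1.   ]
 d world mm [  4.7   5.6 -68.2]  shift units (now axes) [0.2726 0.0236 0.0177]  (after spin) [0.2726 0.0236 0.0177]  spin units -0.0000 deg -0.0
```

View pics/w3.png

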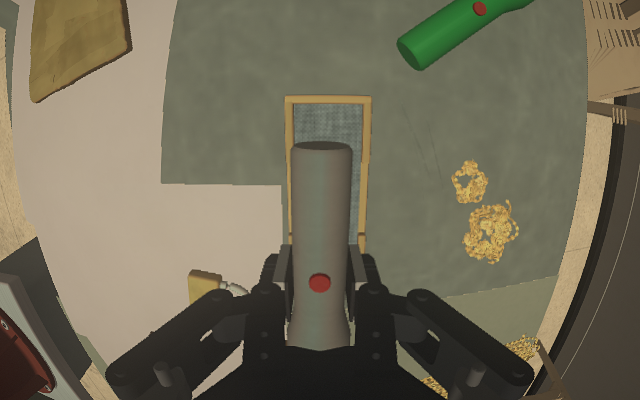

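```bash
python3 - <<'E'
from h import *
import pickle
s,d=pickle.load(open('w3.pkl','rb'))
print('tail',wcast(s,d,[(322,147)],.105),'rest far corners',wcast(s,d,[(285,97),(371,97)],.010))
E
python3 -m jog '[1,0.08,0.012,0.009,0, 1,0.08,0.012,0.009,0, 1,0.05,0,0,0, 1,0,0,0,0]'; python3 - <<'E'
from h import *
go(.6317,.2666,.012,-3.7)
E
```

```text
tail [[0.63149899 0.32344748 0.105     ]] rest far corners [[0.60827394 0.34355132 0.01      ]
 [0.66678795 0.34011522 0.01      ]]
t: 5.9
tool_pos: [0.6295, 0.2669, 0.027]
tcp_rot: [0.705, 0.022, 0.708, -0.023]
contact_force: [-0.2, -1.0, -0.8]
grip_width: 0.31
t5.9 p [0.6295 0.2669 0.027 ] yaw -3.6 q6 1.93 grip 0.310 F [-0.2 -1.  -0.8] down [-0.004 -0.001 -1.   ]
 d world mm [  2.2  -0.3 -15. ]  shift units (now axes) [ 0.0599 -0.0005  0.0093]  (after spin) [ 0.0599 -0.0005  0.0093]  spin units 0.0002 deg 0.1
```

```bash
python3 -m jog '[1,0.04,0,0.009,0, 1,0.018,0,0,0, 1,0,0,0,0]'; python3 - <<'E'
from h import *
go(.6317,.2666,.012,-3.7)
E
```

```text
t: 6.2
tool_pos: [0.6338, 0.2669, 0.0139]
tcp_rot: [0.707, 0.023, 0.707, -0.023]
contact_force: [-0.4, 1.0, -1.1]
grip_width: 0.309
t6.2 p [0.6338 0.2669 0.0139] yaw -3.7 q6 1.93 grip 0.309 F [-0.4  1.  -1.1] down [-0.001 -0.    -1.   ]
 d world mm [-2.1 -0.3 -1.9]  shift units (now axes) [ 0.0078 -0.0016 -0.0084]  (after spin) [ 0.0078 -0.0016 -0.0084]  spin units 0.0001 deg 0.0
```

```bash
python3 -m jog '[1,0.01,0,-0.004,0, 1,0,0,0,0, 0.5,0,0,0,0, 0.5,0,0,0,0, 0.5,0,0,0,0]'; python3 -m jog '[0.5,-0.1,0,0,0, 0.4,-0.18,0,0,0, 0,-0.18,0,0,0, 0,0,0,0,0]'; python3 - <<'E'
from h import *
import pickle
go(.438,.099,.15,0)
s,d=grab('wrist','w4.png'); pickle.dump((s,d),open('w4.pkl','wb'))
E
```

```text
t: 6.7
tool_pos: [0.6334, 0.2672, 0.0122]
tcp_rot: [0.707, 0.023, 0.707, -0.023]
contact_force: [-0.4, -0.0, -0.3]
grip_width: 0.499
t: 7.1
tool_pos: [0.637, 0.2683, 0.1341]
tcp_rot: [0.71, 0.024, 0.703, -0.021]
contact_force: [0.9, -0.9, 0.3]
grip_width: 0.915
t7.1 p [0.637  0.2683 0.1341] yaw -3.7 q6 1.93 grip 0.915 F [ 0.9 -0.9  0.3] down [ 0.011  0.003 -1.   ]
 d world mm [-199.  -169.3   15.9]  shift units (now axes) [-0.0741 -0.7264 -0.7503]  (after spin) [-0.0743 -0.677  -0.7952]  spin units -0.0102 deg -3.7
```

View pics/w4.png

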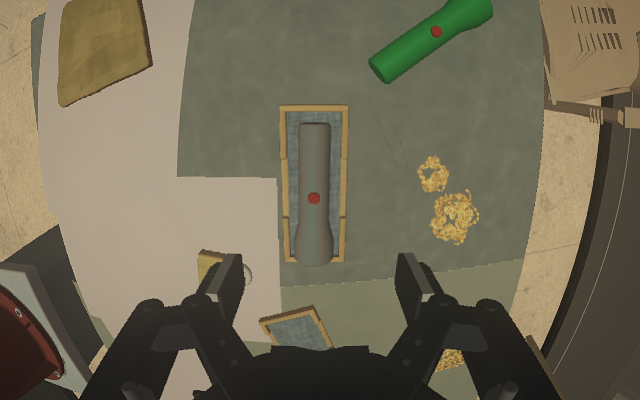

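```bash
python3 - <<'E'
from h import *
import pickle
s,d=pickle.load(open('w4.pkl','rb'))
f=d['frame']; cv2.imwrite('pics/w4z.png',cv2.resize(f[95:280,255:375],(480,740),interpolation=cv2.INTER_CUBIC)[:600])
for n,p,z in [('tail',(314,124),.028),('head',(314,265),.028),('inner far',(314,112),.010),('inner L/R',(288,165),.01),('R',(343,165),.01),('body L',(298,165),.02),('body R',(331,165),.02),('button',(314,198),.039)]: print(n,wcast(s,d,[p],z)[0].round(4))
E
```

```text
tail [0.637  0.3276 0.028 ]
head [0.628  0.1986 0.028 ]
inner far [0.6375 0.3363 0.01  ]
inner L/R [0.6113 0.2912 0.01  ]
R [0.66   0.2879 0.01  ]
body L [0.6209 0.2928 0.02  ]
body R [0.649  0.2909 0.02  ]
button [0.633  0.2687 0.039 ]
```

View pics/w4z.png

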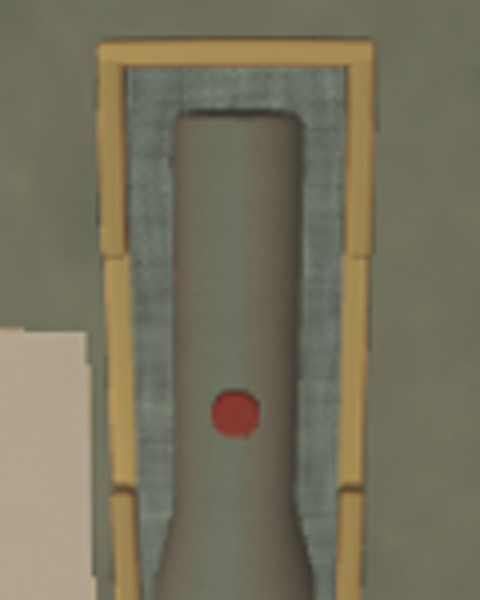

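```bash
python3 -m jog '[0,-0.02,-0.121,-0.125,0, 0,-0.02,-0.121,-0.125,0, 0,-0.02,-0.121,-0.125,0, 0,0,-0.121,-0.125,0, 0,0,-0.121,-0.125,0]'; python3 -m jog '[0,0,-0.121,-0.125,-0.01, 0,0,0,0,0.0206, 0,0,0,0,0]';  python3 - <<'E'
from h import *
import pickle
go(.438,.099,.15,-7.5)
s,d=grab('wrist','w5.png'); pickle.dump((s,d),open('w5.pkl','wb'))
E
```

```text
t: 7.65
tool_pos: [0.4654, 0.1251, 0.1409]
tcp_rot: [0.706, 0.022, 0.707, -0.023]
contact_force: [0.1, -1.4, 1.3]
grip_width: 0.998
t: 7.95
tool_pos: [0.4333, 0.0974, 0.1414]
tcp_rot: [0.705, 0.047, 0.706, -0.047]
contact_force: [1.2, 0.5, 0.6]
grip_width: 0.999
t8.0 p [0.4333 0.0974 0.1414] yaw -7.7 q6 1.76 grip 0.999 F [1.2 0.5 0.6] down [-0.001  0.    -1.   ]
 d world mm [4.7 1.6 8.6]  shift units (now axes) [-0.0346  0.0089  0.0176]  (after spin) [-0.0346  0.0088  0.0176]  spin units -0.0005 deg -0.2
```

View pics/w5.png

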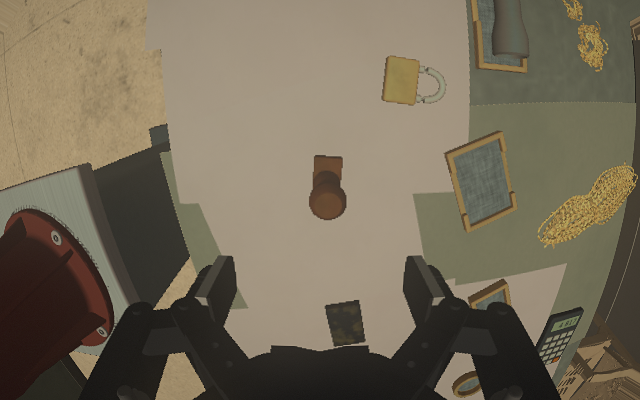

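```bash
python3 - <<'E'
from h import *
import pickle
s,d=pickle.load(open('w5.pkl','rb')); f=d['frame']
cv2.imwrite('pics/w5z.png',cv2.resize(f[140:235,280:375],(570,570),interpolation=cv2.INTER_CUBIC))
print('knob',wcast(s,d,[(327,201)],.060)[0])
P=wcast(s,d,[(314,157),(342,156)],.012); print('foot far edge',P.round(4))
# stone far
Q=wcast(s,d,[(326,304),(358,300),(365,340),(332,346)],.011); print(Q.round(4),Q.mean(0))
E
```

```text
knob [0.43889828 0.09872233 0.06      ]
foot far edge [[0.4316 0.1245 0.012 ]
 [0.4566 0.1221 0.012 ]]
[[ 0.4217 -0.0399  0.011 ]
 [ 0.4575 -0.0396  0.011 ]
 [ 0.4619 -0.1058  0.011 ]
 [ 0.4206 -0.1097  0.011 ]] [ 0.4403948  -0.07377638  0.011     ]
```

View pics/w5z.png

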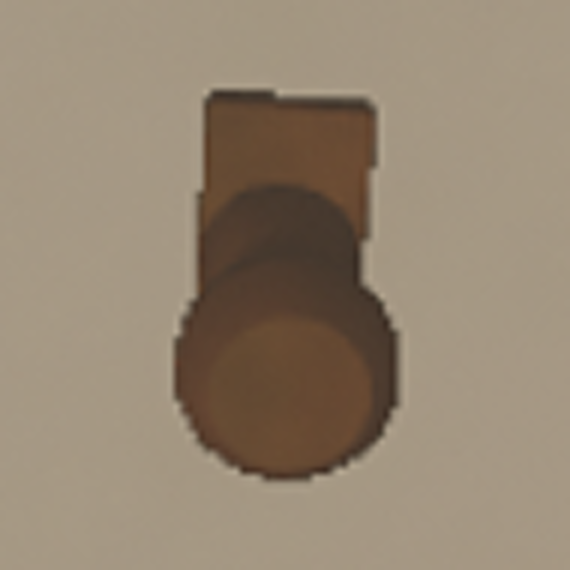

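```bash
python3 -m jog '[0,0.15,0.009,0.026,-0.004, 0,0.16,0,0,0, 0,0.12,0,0,0, 0,0,0,0,0, 0,0,0,0,0]' 30; python3 -m jog '[1,0,0,0,0, 1,0,0,0,0, 1,0,0,0,0, 1,0,0,0,0, 1,0,0,0,0]'; python3 -m jog '[1,-0.05,0,0,0, 1,-0.1,0,0,0, 1,-0.1,0,0,0, 1,0,0,0,0]';python3 - <<'E'
from h import *
import pickle
go(.44,.099,.034,19)
s,d=grab('wrist','w6.png'); pickle.dump((s,d),open('w6.pkl','wb'))
E
```

```text
t: 8.5
tool_pos: [0.4413, 0.0997, 0.0343]
tcp_rot: [0.706, 0.036, 0.707, -0.037]
contact_force: [1.2, -0.2, -0.1]
grip_width: 0.997
t: 9.0
tool_pos: [0.4415, 0.0994, 0.0348]
tcp_rot: [0.706, 0.037, 0.706, -0.037]
contact_force: [-0.4, 0.9, 5.7]
grip_width: 0.328
t: 9.4
tool_pos: [0.4431, 0.0995, 0.0994]
tcp_rot: [0.708, 0.037, 0.704, -0.037]
contact_force: [0.4, 0.7, -1.0]
grip_width: 0.331
t9.4 p [0.4431 0.0995 0.0994] yaw -6.0 q6 1.74 grip 0.331 F [ 0.4  0.7 -1. ] down [ 0.005  0.    -1.   ]
 d world mm [ -3.1  -0.5 -65.4]  shift units (now axes) [ 0.2616 -0.0033 -0.0134]  (after spin) [ 0.2616  0.0021 -0.0136]  spin units -0.0695 deg -25.0
```

View pics/w6.png

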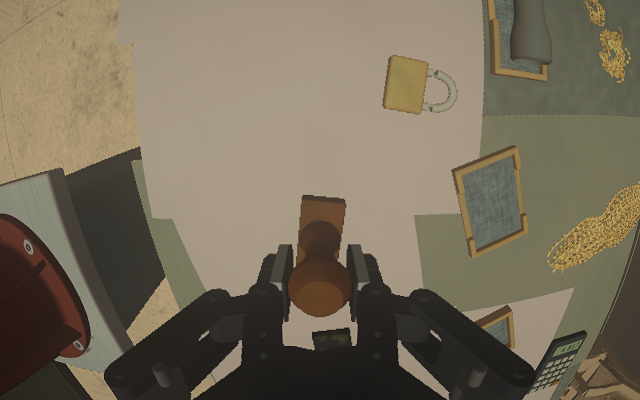

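```bash
python3 - <<'E'
from h import *
import pickle
s,d=pickle.load(open('w6.pkl','rb')); f=d['frame']
cv2.imwrite('pics/w6z.png',cv2.resize(f[185:325,250:390],(560,560),interpolation=cv2.INTER_CUBIC))
P=wcast(s,d,[(303,196),(346,200),(298,244)],.077); print(P.round(4),np.degrees(np.arctan2(*(P[1]-P[0])[[1,0]])),np.degrees(np.arctan2(*(P[0]-P[2])[[1,0]])))
go(.632,-.097,.12,25)
E
```

```text
[[0.4363 0.1267 0.077 ]
 [0.4603 0.1217 0.077 ]
 [0.4294 0.0967 0.077 ]] -11.761294412256001 77.20155162177063
t9.4 p [0.4423 0.0994 0.098 ] yaw -6.0 q6 1.74 grip 0.329 F [ 0.8 -0.2 -1.1] down [ 0.003  0.    -1.   ]
 d world mm [ 189.7 -196.4   22. ]  shift units (now axes) [-0.0858 -0.7014  0.8374]  (after spin) [-0.0874 -1.0326  0.3559]  spin units -0.0862 deg -31.0
```

View pics/w6z.png

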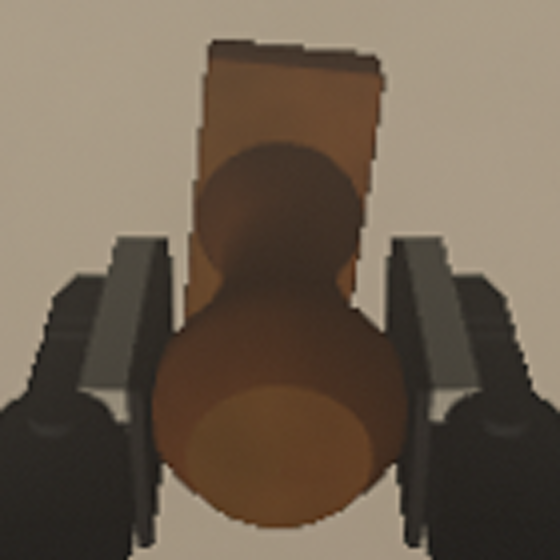

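```bash
python3 -m jog '[1,0,0,0,-0.0208, 1,0,0,0,-0.0208, 1,0,0,0,-0.0208, 1,0,0,0,-0.0208, 1,0,0,0,0]';  python3 - <<'E'
from h import *
go(.632,-.097,.1,24)
E
```

```text
t: 9.95
tool_pos: [0.4404, 0.0993, 0.0959]
tcp_rot: [0.691, -0.147, 0.692, 0.147]
contact_force: [-0.2, 0.2, -0.9]
grip_width: 0.328
t9.9 p [0.4404 0.0993 0.0959] yaw 24.0 q6 1.21 grip 0.328 F [-0.2  0.2 -0.9] down [-0.002 -0.    -1.   ]
 d world mm [ 191.6 -196.3    4.1]  shift units (now axes) [-0.0176 -1.0291  0.3803]  (after spin) [-0.0176 -1.0289  0.3807]  spin units 0.0001 deg 0.0
```

```bash
python3 -m jog '[1,-0.018,-0.172,0.063,0, 1,0,-0.172,0.063,0, 1,0,-0.172,0.063,0, 1,0,-0.172,0.063,0, 1,0,-0.172,0.063,0]';python3 -m jog '[1,0,-0.169,0.063,0, 1,0,0,0,0, 1,0,0,0,0]';  python3 - <<'E'
from h import *
import pickle
go(.632,-.097,.1,24)
s,d=grab('wrist','w7.png'); pickle.dump((s,d),open('w7.pkl','wb'))
_,S=grab('scene'); cv2.imwrite('pics/s7.png',cv2.resize(S['frame'][170:310,290:450],(800,700),interpolation=cv2.INTER_CUBIC)[:600])
E
```

```text
t: 10.45
tool_pos: [0.6009, -0.0668, 0.1004]
tcp_rot: [0.692, -0.145, 0.692, 0.145]
contact_force: [1.7, 0.7, -0.3]
grip_width: 0.332
t: 10.75
tool_pos: [0.6314, -0.0981, 0.0998]
tcp_rot: [0.691, -0.145, 0.693, 0.145]
contact_force: [-0.4, -0.2, -0.6]
grip_width: 0.335
t10.8 p [ 0.6314 -0.0981  0.0998] yaw 23.7 q6 0.89 grip 0.335 F [-0.4 -0.2 -0.6] down [-0.002  0.001 -1.   ]
 d world mm [0.6 1.1 0.2]  shift units (now axes) [-0.0007  0.003   0.0041]  (after spin) [-0.0007  0.003   0.0041]  spin units -0.0010 deg -0.3
```

View pics/w7.png

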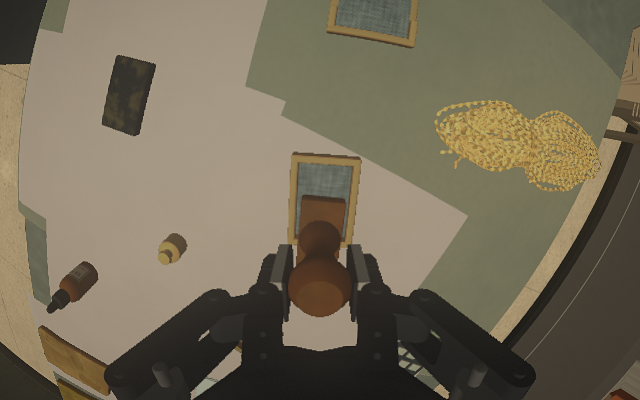

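View pics/s7.png

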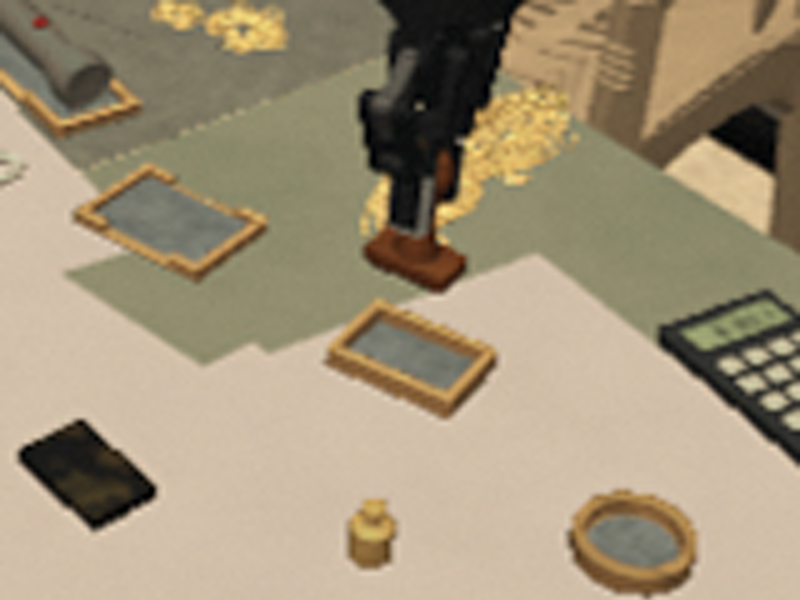

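```bash
python3 - <<'E'
from h import *
import pickle
s,d=pickle.load(open('w7.pkl','rb'))
P=wcast(s,d,[(292,153),(361,157)],.014); F=wcast(s,d,[(303,195),(346,199)],.077)
for n,P,L in (('rest',P,.038),('foot',F,.024)):
    e=P[1]-P[0]; e/=np.linalg.norm(e); n2=np.array([-e[1],e[0],0]); print(n,P.round(4),np.linalg.norm(P[1]-P[0]),np.degrees(np.arctan2(e[1],e[0])),(P.mean(0)-L*n2).round(4))
Q=wcast(s,d,[(119,55),(156,65),(137,136),(102,125)],.011); print('stone',Q.round(4),Q.mean(0),rect(Q))
E
```

```text
rest [[ 0.5957 -0.0708  0.014 ]
 [ 0.6446 -0.0526  0.014 ]] 0.05222340866370405 20.398292503604516 [ 0.6334 -0.0973  0.014 ]
foot [[ 0.611  -0.0773  0.077 ]
 [ 0.6344 -0.0697  0.077 ]] 0.02457230414638718 18.063134465421037 [ 0.6301 -0.0963  0.077 ]
stone [[ 0.423  -0.0473  0.011 ]
 [ 0.464  -0.0456  0.011 ]
 [ 0.4655 -0.1076  0.011 ]
 [ 0.4244 -0.1112  0.011 ]] [ 0.44422218 -0.07791751  0.011     ] (array([ 0.4442, -0.0784]), 41.1, 64.7, 91.4)
```

```bash
python3 -m jog '[1,0.09,-0.008,0.0075,0.004, 1,0.09,0,0,0, 1,0.052,0,0,0, 1,0,0,0,0, 1,0,0,0,0]';  python3 - <<'E'
from h import *
go(.6335,-.098,.039,23)
E
```

```text
t: 11.35
tool_pos: [0.6343, -0.0981, 0.0439]
tcp_rot: [0.694, -0.138, 0.694, 0.138]
contact_force: [0.6, -0.3, 0.7]
grip_width: 0.33
t11.3 p [ 0.6343 -0.0981  0.0439] yaw 22.5 q6 0.91 grip 0.330 F [ 0.6 -0.3  0.7] down [ 0.  0. -1.]
 d world mm [-0.8  0.1 -4.9]  shift units (now axes) [ 0.0195  0.0015 -0.0026]  (after spin) [ 0.0195  0.0016 -0.0026]  spin units -0.0014 deg -0.5
```

```bash
python3 -m jog '[1,0.018,0,0,0, 1,0,0,0,0, 1,0,0,0,0]';  python3 - <<'E'
from h import *
go(.6335,-.098,.039,23)
E
```

```text
t: 11.65
tool_pos: [0.6345, -0.0987, 0.0393]
tcp_rot: [0.694, -0.138, 0.693, 0.138]
contact_force: [-0.3, -0.1, -0.1]
grip_width: 0.335
t11.7 p [ 0.6345 -0.0987  0.0393] yaw 22.5 q6 0.91 grip 0.335 F [-0.3 -0.1 -0.1] down [ 0.001 -0.    -1.   ]
 d world mm [-1.   0.7 -0.3]  shift units (now axes) [ 0.001   0.0041 -0.0028]  (after spin) [ 0.001   0.0041 -0.0028]  spin units -0.0015 deg -0.5
```

```bash
python3 -m jog '[1,0.005,0,0,0, 1,0,0,0,0, 0.55,0,0,0,0, 0.4,0,0,0,0, 0.4,0,0,0,0]'; python3 -m jog '[0.2,0,0,0,0, 0.2,0,0,0,0, 0,-0.1,0,0,0, 0,-0.15,0,0,0, 0,-0.15,0,0,0]'; python3 - <<'E'
from h import *
import pickle
go(.443,-.077,.12,0)
s,d=grab('wrist','w8.png'); pickle.dump((s,d),open('w8.pkl','wb'))
E
```

```text
t: 12.15
tool_pos: [0.6343, -0.0986, 0.0375]
tcp_rot: [0.694, -0.138, 0.694, 0.138]
contact_force: [-0.4, -0.4, -0.4]
grip_width: 0.601
t: 12.65
tool_pos: [0.6338, -0.0985, 0.1382]
tcp_rot: [0.693, -0.138, 0.694, 0.138]
contact_force: [1.5, 0.1, 0.7]
grip_width: 0.998
t12.7 p [ 0.6338 -0.0985  0.1382] yaw 22.5 q6 0.91 grip 0.998 F [1.5 0.1 0.7] down [-0.001  0.    -1.   ]
 d world mm [-190.8   21.5  -18.2]  shift units (now axes) [ 0.0739  0.3709 -0.6723]  (after spin) [ 0.0738  0.0858 -0.763 ]  spin units 0.0624 deg 22.5
```

View pics/w8.png

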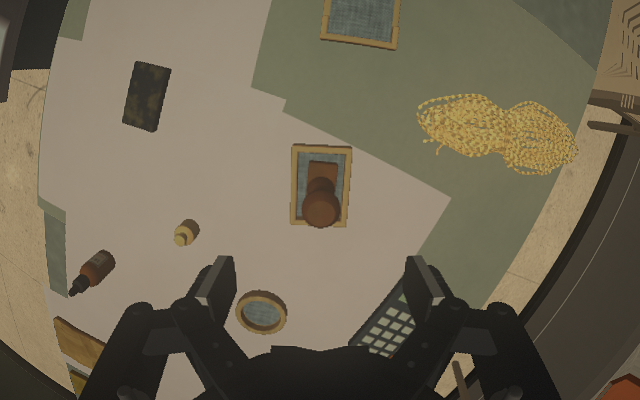

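```bash
python3 - <<'E'
from h import *
import pickle
s,d=pickle.load(open('w8.pkl','rb')); f=d['frame']
Q=wcast(s,d,[(136,61),(171,69),(156,132),(122,123)],.011); print('stone',rect(Q))
F=wcast(s,d,[(309,161),(338,163)],.016); print('stamp foot far edge',F.round(4)); print('knob',wcast(s,d,[(320,207)],.066)[0])
print('small inner top',rect(wcast(s,d,[(298,152),(346,153),(343,221),(295,219)],.014)))
print('small outer top',rect(wcast(s,d,[(291.5,145),(352,147),(347,227),(290.5,225)],.014)))
print('round outer',rect(wcast(s,d,cv2.ellipse2Poly((262,311),(24,20),0,0,360,10),.014)), wcast(s,d,[(261.5,311)],.014))
cv2.imwrite('pics/w8z.png',cv2.resize(f[135:345,225:365],(540,810)[:2],interpolation=cv2.INTER_CUBIC)[:600])
E
```

```text
stone (array([ 0.4434, -0.0783]), 42.6, 63.8, 93.1)
stamp foot far edge [[ 0.6148 -0.0792  0.016 ]
 [ 0.639  -0.0711  0.016 ]]
knob [ 0.63280119 -0.09769071  0.066     ]
small inner top (array([ 0.6336, -0.098 ]), 45.2, 64.8, 109.9)
small outer top (array([ 0.6335, -0.0985]), 53.7, 76.5, 110.3)
round outer (array([ 0.6285, -0.2584]), 52.6, 61.7, 69.7) [[ 0.6278948 -0.2569223  0.014    ]]
```

View pics/w8z.png

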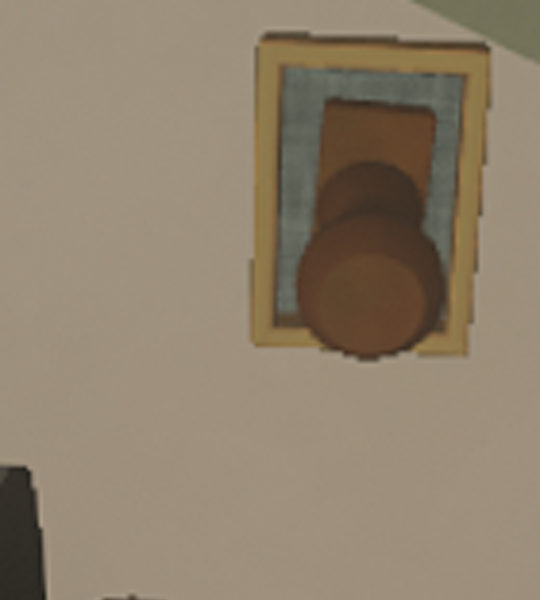

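```bash
python3 -m jog '[0,0,0.092,-0.168,0, 0,0,0.092,-0.168,0, 0,0.04,0.092,-0.168,0, 0,0.04,0.092,-0.168,0, 0,0.03,0,0,0.0185]'; python3 -m jog '[0,0.03,0,0,0.0185, 0,0.03,0,0,0.0185, 0,0,0,0,0]'; python3 - <<'E'
from h import *
import pickle
go(.4434,-.078,.06,2.5)
s,d=grab('wrist','w9.png'); pickle.dump((s,d),open('w9.pkl','wb'))
E
```

```text
t: 13.2
tool_pos: [0.4352, -0.0753, 0.1081]
tcp_rot: [0.698, -0.096, 0.703, 0.098]
contact_force: [0.6, -0.8, -0.4]
grip_width: 0.999
t: 13.5
tool_pos: [0.4433, -0.0777, 0.0944]
tcp_rot: [0.707, -0.015, 0.707, 0.015]
contact_force: [-0.4, -1.4, -0.0]
grip_width: 1.003
t13.5 p [ 0.4433 -0.0777  0.0944] yaw 2.4 q6 1.19 grip 1.003 F [-0.4 -1.4 -0. ] down [-0.001  0.    -1.   ]
 d world mm [  0.1  -0.3 -34.4]  shift units (now axes) [ 0.1378 -0.0014  0.0003]  (after spin) [ 0.1378 -0.0014  0.0003]  spin units -0.0003 deg -0.1
```

View pics/w9.png

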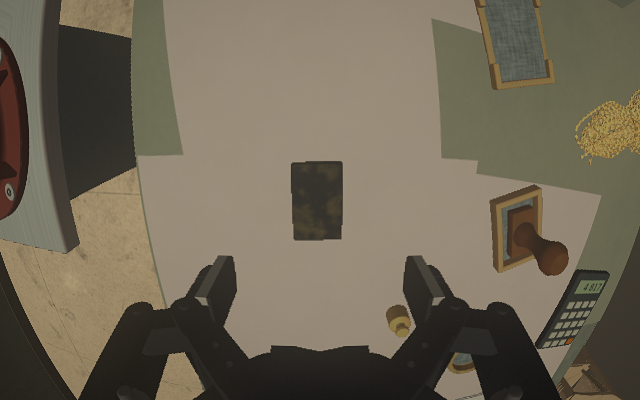

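```bash
python3 - <<'E'
from h import *
import pickle
s,d=pickle.load(open('w9.pkl','rb'))
print(rect(wcast(s,d,[(292,162),(342,161),(341,239),(293,241)],.011)))
E
python3 -m jog '[0,0.12,0,0,0, 0,0.12,0,0,0, 0,0.09,0,0,0, 0,0.036,0,0,0, 0,0,0,0,0]' 50; python3 -m jog '[0.3,0,0,0,0, 0.45,0,0,0,0, 0.45,0,0,0,0, 0.45,0,0,0,0]'; python3 - <<'E'
from h import *
go(.4434,-.078,.003,2.5)
s,d=grab('side'); cv2.imwrite('pics/sd10.png',cv2.resize(d['frame'][140:240,320:460],(784,560),interpolation=cv2.INTER_CUBIC))
s,d=grab('wrist','w10.png')
E
```

```text
(array([ 0.4402, -0.0779]), 39.4, 66.4, 93.1)
t: 14.05
tool_pos: [0.4434, -0.0776, 0.003]
tcp_rot: [0.706, -0.016, 0.708, 0.016]
contact_force: [-0.1, -1.0, 0.2]
grip_width: 1.002
t: 14.45
tool_pos: [0.4444, -0.0779, 0.0042]
tcp_rot: [0.707, -0.016, 0.707, 0.015]
contact_force: [0.5, 0.9, 0.6]
grip_width: 0.552
t14.4 p [ 0.4444 -0.0779  0.0042] yaw 2.5 q6 1.19 grip 0.552 F [0.5 0.9 0.6] down [ 0.001 -0.    -1.   ]
 d world mm [-1.  -0.1 -1.2]  shift units (now axes) [ 0.0047 -0.0001 -0.0041]  (after spin) [ 0.0047 -0.0001 -0.0041]  spin units 0.0000 deg 0.0
```

View pics/sd10.png

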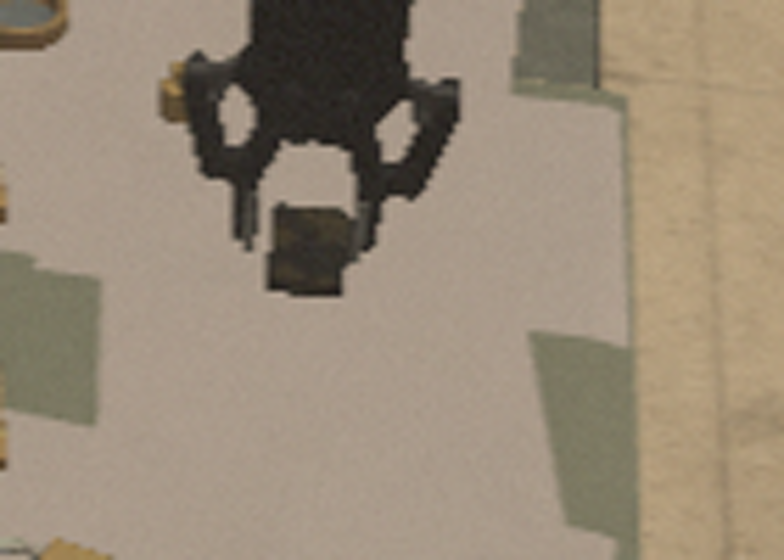

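View pics/w10.png

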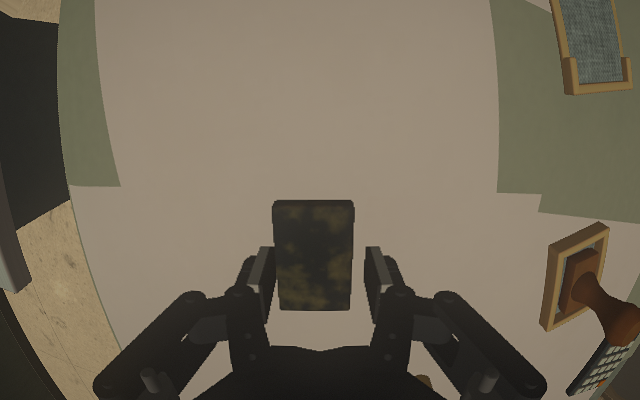

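```bash
python3 -m jog '[0.45,0.01,0,-0.004,0, 0.45,0,0,0,0, 0.55,0,0,0,0, 0.7,0,0,0,0, 1,0,0,0,0]' 60; python3 -m jog '[1,0,0,0,0, 1,-0.05,0,0,0, 1,-0.1,0,0,0, 1,-0.1,0,0,0, 1,0,0,0,0]';python3 - <<'E'
from h import *
import pickle
go(.6015,.0778,.06,15.8)
s,d=grab('wrist','w11.png'); pickle.dump((s,d),open('w11.pkl','wb'))
E
```

```text
t: 15.05
tool_pos: [0.4426, -0.0778, 0.0012]
tcp_rot: [0.707, -0.015, 0.707, 0.015]
contact_force: [-1.8, 0.5, 6.5]
grip_width: 0.446
t: 15.55
tool_pos: [0.4448, -0.0784, 0.066]
tcp_rot: [0.708, -0.016, 0.705, 0.015]
contact_force: [0.5, -1.0, -0.7]
grip_width: 0.443
t15.6 p [ 0.4448 -0.0784  0.066 ] yaw 2.5 q6 1.19 grip 0.443 F [ 0.5 -1.  -0.7] down [ 0.004 -0.001 -1.   ]
 d world mm [156.7 156.2  -6. ]  shift units (now axes) [0.0256 0.5971 0.6533]  (after spin) [0.0263 0.4308 0.7731]  spin units -0.0369 deg -13.3
```

View pics/w11.png

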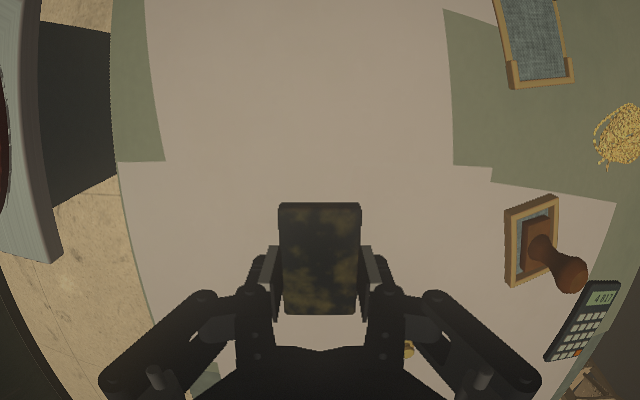

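```bash
python3 -m jog '[1,0,0.119,0.13,0, 1,0,0.119,0.13,0, 1,0,0.119,0.13,0, 1,0,0.119,0.13,0, 1,0,0.119,0.13,0]'; python3 -m jog '[1,0,0,0,-0.0185, 1,0,0,0,-0.0185, 1,0,0,0,0, 1,0,0,0,0]';python3 - <<'E'
from h import *
import pickle
go(.6015,.0778,.03,15.8)
s,d=grab('wrist','w12.png'); pickle.dump((s,d),open('w12.pkl','wb'))
E
```

```text
t: 16.1
tool_pos: [0.5991, 0.0793, 0.0621]
tcp_rot: [0.706, -0.015, 0.708, 0.015]
contact_force: [1.9, -1.2, -0.4]
grip_width: 0.448
t: 16.5
tool_pos: [0.5981, 0.0777, 0.0625]
tcp_rot: [0.7, -0.096, 0.701, 0.096]
contact_force: [-0.3, -0.4, -1.2]
grip_width: 0.446
t16.5 p [0.5981 0.0777 0.0625] yaw 15.6 q6 1.31 grip 0.446 F [-0.3 -0.4 -1.2] down [-0.002 -0.    -1.   ]
 d world mm [  3.4   0.1 -32.5]  shift units (now axes) [ 0.1301 -0.0035  0.0135]  (after spin) [ 0.1301 -0.0036  0.0135]  spin units -0.0005 deg -0.2
```

View pics/w12.png

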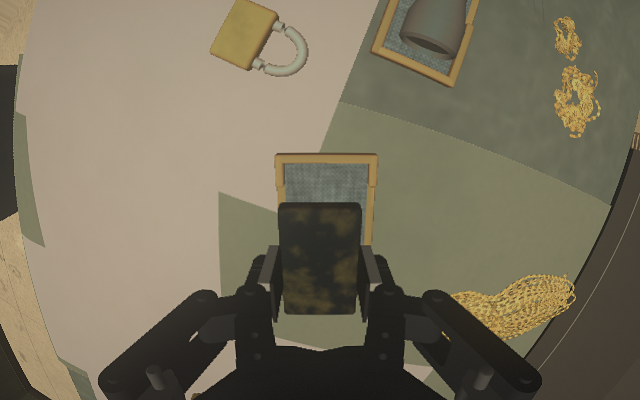

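```bash
python3 - <<'E'
from h import *
import pickle
s,d=pickle.load(open('w12.pkl','rb'))
for n,uv,z,L in (('rest',[(276,154),(378,154)],.010,.046),('stone',[(279,204),(361,204)],.072,.032)):
    P=wcast(s,d,uv,z); e=P[1]-P[0]; w=np.linalg.norm(e); e/=w; n2=np.array([-e[1],e[0],0]); print(n,w,np.degrees(np.arctan2(e[1],e[0])),(P.mean(0)-L*n2).round(4))
E
python3 -m jog '[1,0.08,-0.003,0.013,0, 1,0.08,0,0,0, 1,0.04,0,0,0, 1,0,0,0,0]';python3 - <<'E'
from h import *
go(.6015,.0778,.005,15.8)
E
```

```text
rest 0.06610428792204319 15.761100272830733 [0.6023 0.078  0.01  ]
stone 0.03799491440181477 15.639829352619254 [0.5971 0.0792 0.072 ]
t: 16.95
tool_pos: [0.6008, 0.0777, 0.0122]
tcp_rot: [0.699, -0.097, 0.701, 0.097]
contact_force: [0.0, 0.5, -0.1]
grip_width: 0.444
t16.9 p [0.6008 0.0777 0.0122] yaw 15.7 q6 1.30 grip 0.444 F [ 0.   0.5 -0.1] down [-0.003  0.    -1.   ]
 d world mm [ 0.7  0.1 -7.2]  shift units (now axes) [ 0.0287 -0.0006  0.003 ]  (after spin) [ 0.0287 -0.0006  0.003 ]  spin units -0.0002 deg -0.1
```

```bash
python3 -m jog '[1,0.016,0,0,0, 1,0.01,0,0,0, 1,0,0,0,0, 1,0,0,0,0]';python3 - <<'E'
from h import *
go(.6015,.0778,.005,15.8)
E
```

```text
t: 17.35
tool_pos: [0.6024, 0.078, 0.0075]
tcp_rot: [0.701, -0.097, 0.7, 0.097]
contact_force: [0.7, -0.4, -0.2]
grip_width: 0.443
t17.4 p [0.6024 0.078  0.0075] yaw 15.8 q6 1.30 grip 0.443 F [ 0.7 -0.4 -0.2] down [ 0.001 -0.    -1.   ]
 d world mm [-0.9 -0.2 -2.5]  shift units (now axes) [ 0.0099  0.0001 -0.0037]  (after spin) [ 0.0099  0.0001 -0.0037]  spin units 0.0000 deg 0.0
```

```bash
python3 -m jog '[1,0.009,0,0,0, 1,0,0,0,0, 0.42,0,0,0,0, 0.42,0,0,0,0, 0.42,0,0,0,0]'; python3 -m jog '[0.42,-0.05,0,0,0, 0.2,-0.15,0,0,0, 0,-0.19,0,0,0, 0,-0.1,0,0,0, 0,0,0,0,0]'; python3 - <<'E'
from h import *
import pickle
go(.419,-.290,.15,0)
s,d=grab('wrist','w13.png'); pickle.dump((s,d),open('w13.pkl','wb'))
E
```

```text
t: 17.85
tool_pos: [0.602, 0.078, 0.0047]
tcp_rot: [0.7, -0.097, 0.7, 0.097]
contact_force: [0.3, 0.6, 0.2]
grip_width: 0.577
t: 18.35
tool_pos: [0.6049, 0.0781, 0.1325]
tcp_rot: [0.703, -0.098, 0.698, 0.097]
contact_force: [-0.7, 0.3, 0.7]
grip_width: 0.999
t18.4 p [0.6049 0.0781 0.1325] yaw 15.8 q6 1.30 grip 0.999 F [-0.7  0.3  0.7] down [ 0.008  0.    -1.   ]
 d world mm [-185.9 -368.1   17.5]  shift units (now axes) [-0.0758 -1.214  -1.1163]  (after spin) [-0.0724 -1.4724 -0.7432]  spin units 0.0439 deg 15.8
```

View pics/w13.png

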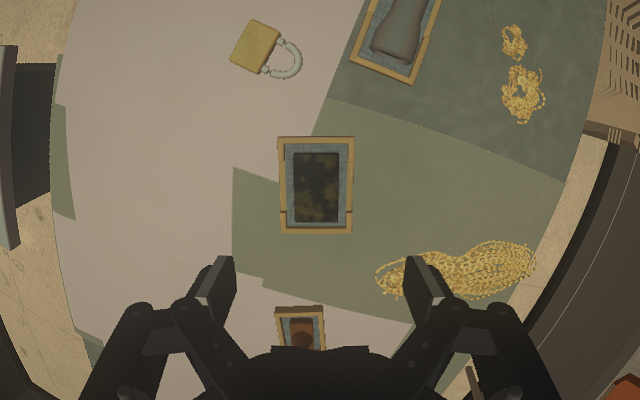

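```bash
python3 -m jog '[0,-0.05,-0.135,-0.124,0, 0,-0.05,-0.135,-0.124,0, 0,-0.05,-0.135,-0.124,0, 0,0,-0.135,-0.124,0, 0,0,-0.135,-0.124,0]'; python3 -m jog '[0,0,-0.135,-0.124,0, 0,0,-0.135,-0.124,0, 0,0,-0.135,-0.124,0, 0,0,-0.135,-0.124,0, 0,0,0,0,0]'; python3 - <<'E'
from h import *
import pickle
go(.419,-.290,.15)
s,d=grab('wrist','w14.png'); pickle.dump((s,d),open('w14.pkl','wb'))
E
```

```text
t: 18.9
tool_pos: [0.4975, -0.1278, 0.1645]
tcp_rot: [0.7, -0.097, 0.701, 0.097]
contact_force: [1.4, -0.6, -0.1]
grip_width: 0.997
t: 19.4
tool_pos: [0.4138, -0.2943, 0.164]
tcp_rot: [0.7, -0.096, 0.701, 0.095]
contact_force: [0.2, 1.1, 0.1]
grip_width: 0.999
t19.4 p [ 0.4138 -0.2943  0.164 ] yaw 15.5 q6 0.54 grip 0.999 F [0.2 1.1 0.1] down [-0.002 -0.001 -1.   ]
 d world mm [  5.2   4.3 -14. ]  shift units (now axes) [0.0561 0.0109 0.0246]  (after spin) [0.0561 0.0109 0.0246]  spin units 0.0000 deg 0
```

View pics/w14.png

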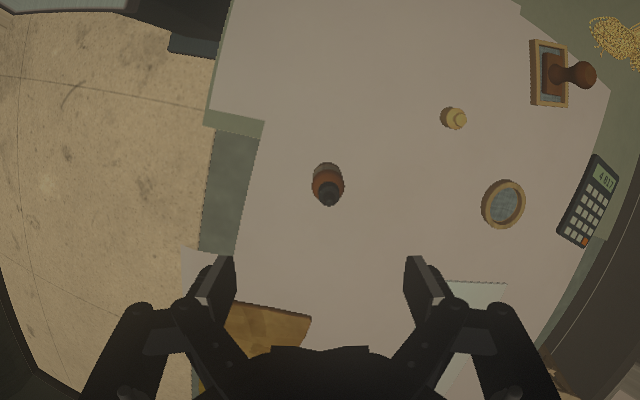

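```bash
python3 - <<'E'
from h import *
import pickle
s,d=pickle.load(open('w14.pkl','rb')); f=d['frame']
cv2.imwrite('pics/w14z.png',cv2.resize(f[150:240,300:540],(800,300),interpolation=cv2.INTER_CUBIC))
print('tip',wcast(s,d,[(329.5,198)],.080)[0].round(4),'body w',wcast(s,d,[(312,185),(344,185)],.045).round(4))
hsv=cv2.cvtColor(f,cv2.COLOR_BGR2HSV); m=cv2.inRange(hsv,(8,95,70),(25,255,255)); k=np.zeros_like(m); cv2.circle(k,(503,204),32,255,-1); m&=k
m=cv2.morphologyEx(m,cv2.MORPH_CLOSE,np.ones((5,5),np.uint8))
cs,h=cv2.findContours(m,cv2.RETR_CCOMP,cv2.CHAIN_APPROX_NONE)
for c,hh in zip(cs,h[0]):
    if cv2.contourArea(c)>200: print('outer' if hh[3]<0 else 'inner',rect(wcast(s,d,c[:,0],.014)), cv2.fitEllipse(c))
E
```

```text
tip [ 0.4194 -0.2887  0.08  ] body w [[ 0.4055 -0.2926  0.045 ]
 [ 0.4328 -0.285   0.045 ]]
outer (array([ 0.6243, -0.2646]), 57.1, 66.0, 176.4) ((502.960693359375, 204.00799560546875), (42.18136215209961, 49.11818313598633), 26.04835319519043)
inner (array([ 0.6237, -0.2643]), 40.3, 41.8, 119.3) ((503.2005920410156, 204.2201690673828), (25.0311279296875, 37.163272857666016), 29.313720703125)
```

View pics/w14z.png

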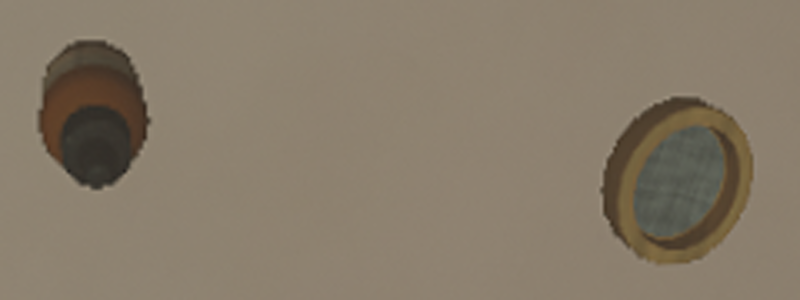

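```bash
python3 -m jog '[0,0.05,0.015,0.026,0, 0,0.16,0,0,0, 0,0.16,0,0,0, 0,0.14,0,0,0, 0,0.06,0,0,0]'; python3 -m jog '[0,0,0,0,0, 0,0,0,0,0]'; python3 - <<'E'
from h import *
import pickle
go(.419,-.289,.02)
s,d=grab('wrist','w15.png'); pickle.dump((s,d),open('w15.pkl','wb'))
E
```

```text
t: 19.95
tool_pos: [0.4204, -0.2809, 0.0183]
tcp_rot: [0.699, -0.097, 0.701, 0.1]
contact_force: [1.1, 1.0, 0.5]
grip_width: 1.003
t: 20.15
tool_pos: [0.422, -0.2835, 0.022]
tcp_rot: [0.7, -0.098, 0.701, 0.098]
contact_force: [0.4, -1.1, 0.8]
grip_width: 1.001
t20.1 p [ 0.422  -0.2835  0.022 ] yaw 15.9 q6 0.56 grip 1.001 F [ 0.4 -1.1  0.8] down [-0.001  0.001 -1.   ]
 d world mm [-3.  -5.5 -2. ]  shift units (now axes) [ 0.0081 -0.018  -0.0178]  (after spin) [ 0.0081 -0.018  -0.0178]  spin units 0.0000 deg 0
```

View pics/w15.png

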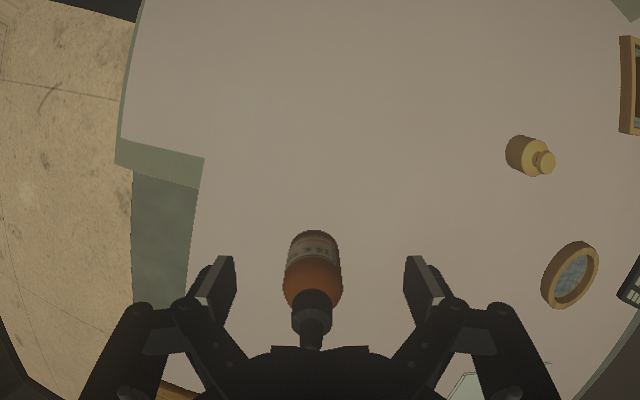

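Bottle stands between the jaws at (314,270). I'll correct the offset by a few mm, then close gently.

```bash
python3 -m jog '[0,0.006,-0.018,-0.018,0, 0,0,0,0,0, 0.4,0,0,0,0, 0.5,0,0,0,0, 0.55,0,0,0,0]' 25; python3 -m jog '[0.58,0,0,0,0, 0.6,0,0,0,0, 0.63,0,0,0,0, 0.66,0,0,0,0, 1,0,0,0,0]' 25; python3 -m jog '[1,0,0,0,0, 1,-0.03,0,0,0, 1,-0.06,0,0,0, 1,-0.1,0,0,0, 1,0,0,0,0]'; python3 - <<'E'
from h import *
import pickle
go(.627,-.262,.07)
s,d=grab('wrist','w16.png'); pickle.dump((s,d),open('w16.pkl','wb'))
E
```

```text
t: 20.7
tool_pos: [0.4186, -0.2905, 0.021]
tcp_rot: [0.7, -0.097, 0.7, 0.097]
contact_force: [0.8, -0.9, 0.5]
grip_width: 0.511
t: 21.2
tool_pos: [0.4186, -0.2905, 0.0209]
tcp_rot: [0.7, -0.097, 0.7, 0.097]
contact_force: [-0.2, -0.0, 2.1]
grip_width: 0.344
t: 21.7
tool_pos: [0.4201, -0.2918, 0.0712]
tcp_rot: [0.701, -0.099, 0.699, 0.096]
contact_force: [0.9, -0.2, 0.1]
grip_width: 0.342
t21.7 p [ 0.4201 -0.2918  0.0712] yaw 15.8 q6 0.54 grip 0.342 F [ 0.9 -0.2  0.1] down [ 0.003 -0.003 -1.   ]
 d world mm [206.9  29.8  -1.2]  shift units (now axes) [ 0.007  -0.1108  0.8287]  (after spin) [ 0.007  -0.1108  0.8287]  spin units 0.0000 deg 0
```

View pics/w16.png

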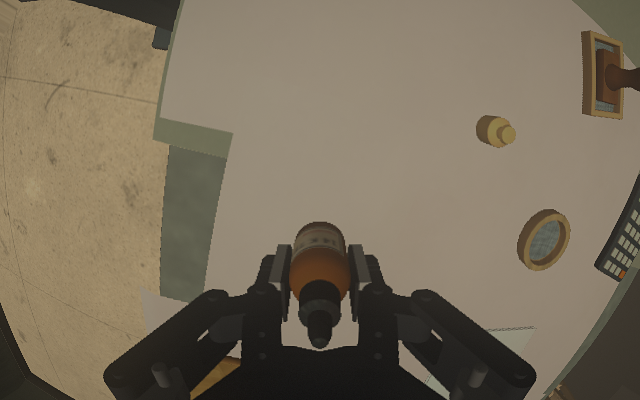

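```bash
python3 -m jog '[1,0,-0.016,0.118,0, 1,0,-0.016,0.118,0, 1,0,-0.016,0.118,0, 1,0,-0.016,0.118,0, 1,0,-0.016,0.118,0]'; python3 -m jog '[1,0,-0.016,0.118,0, 1,0,-0.016,0.118,0, 1,0,0,0,0, 1,0,0,0,0]'; python3 - <<'E'
from h import *
import pickle
go(.627,-.262,.025)
s,d=grab('wrist','w17.png'); pickle.dump((s,d),open('w17.pkl','wb')); f=d['frame']
cv2.imwrite('pics/w17z.png',cv2.resize(f[130:350,240:400],(436,600),interpolation=cv2.INTER_CUBIC))
s,d=grab('scene');cv2.imwrite('pics/s17.png',cv2.resize(d['frame'][200:320,350:480],(650,600),interpolation=cv2.INTER_CUBIC))
E
```

```text
t: 22.25
tool_pos: [0.5666, -0.2689, 0.0674]
tcp_rot: [0.7, -0.097, 0.701, 0.098]
contact_force: [-0.4, -0.5, -0.3]
grip_width: 0.344
t: 22.65
tool_pos: [0.6245, -0.2606, 0.067]
tcp_rot: [0.7, -0.097, 0.701, 0.098]
contact_force: [-0.1, 0.2, -0.4]
grip_width: 0.345
t22.6 p [ 0.6245 -0.2606  0.067 ] yaw 15.9 q6 0.79 grip 0.345 F [-0.1  0.2 -0.4] down [-0.002  0.001 -1.   ]
 d world mm [  2.5  -1.4 -42. ]  shift units (now axes) [ 0.168  -0.0085  0.0084]  (after spin) [ 0.168  -0.0085  0.0084]  spin units 0.0000 deg 0
```

View pics/w17z.png

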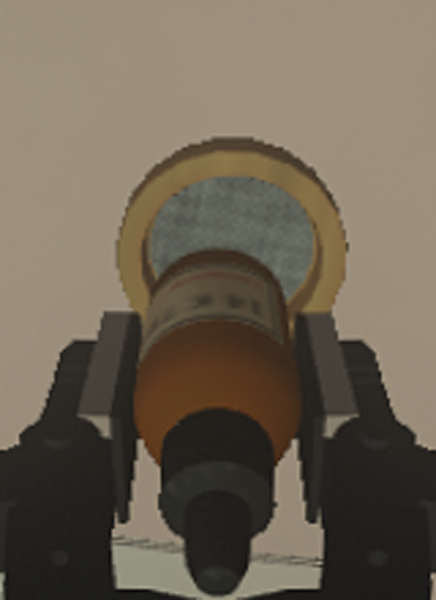

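View pics/s17.png

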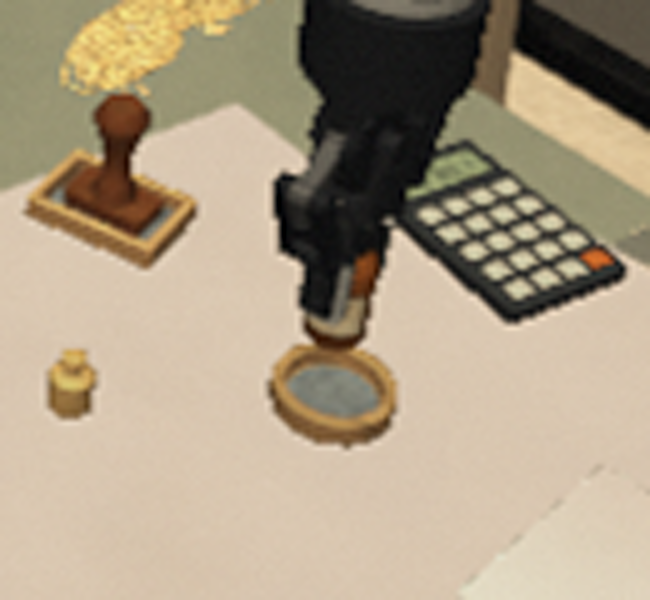

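```bash
python3 - <<'E'
from h import *
import pickle
s,d=pickle.load(open('w17.pkl','rb'))
z=lambda p: np.array(p)/2.727+[240,130]
out=[(118,245),(132,205),(180,162),(232,150),(290,163),(334,205),(347,245)]
inn=[(146,238),(165,200),(200,181),(232,176),(270,183),(303,210),(315,235)]
for n,l in (('out',out),('in',inn)):
    P=wcast(s,d,[z(p) for p in l],.014)[:,:2]; A=np.c_[2*P,np.ones(len(P))]; x=np.linalg.lstsq(A,(P**2).sum(1),rcond=None)[0]; print(n,x[:2].round(4),'dia mm',2e3*np.sqrt(x[2]+x[0]**2+x[1]**2))
# bottle axis: bottom width at base z ~.046
b=wcast(s,d,[z((210,250))],.047); print('bottle base far',b, 'shoulder', wcast(s,d,[z((135,390)),z((301,390))],.047+.05))
E
```

```text
out [ 0.629 -0.265] dia mm 58.83442328358716
in [ 0.6283 -0.2644] dia mm 44.474300300101916
bottle base far [[ 0.61901255 -0.24975697  0.047     ]] shoulder [[ 0.60864481 -0.25544662  0.097     ]
 [ 0.634043   -0.24821913  0.097     ]]
```

```bash
python3 -m jog '[1,0.02,-0.014,0.013,0, 1,0.05,0,0,0, 1,0.05,0,0,0, 1,0.03,0,0,0, 1,0,0,0,0]'; python3 -m jog '[1,0,0,0,0]'; python3 - <<'E'
from h import *
go(.6285,-.264,.025)
s,d=grab('wrist'); cv2.imwrite('pics/w18z.png',cv2.resize(d['frame'][130:350,240:400],(436,600),interpolation=cv2.INTER_CUBIC))
E
```

```text
t: 23.25
tool_pos: [0.6276, -0.263, 0.0287]
tcp_rot: [0.699, -0.097, 0.701, 0.098]
contact_force: [0.9, 0.1, -0.1]
grip_width: 0.342
t: 23.35
tool_pos: [0.6288, -0.2635, 0.0305]
tcp_rot: [0.7, -0.097, 0.701, 0.097]
contact_force: [-0.2, 0.0, 0.1]
grip_width: 0.345
t23.4 p [ 0.6288 -0.2635  0.0305] yaw 15.8 q6 0.79 grip 0.345 F [-0.2  0.   0.1] down [-0.001  0.    -1.   ]
 d world mm [-0.3 -0.5 -5.5]  shift units (now axes) [ 0.022  -0.0015 -0.0015]  (after spin) [ 0.022  -0.0015 -0.0015]  spin units 0.0000 deg 0
```

View pics/w18z.png

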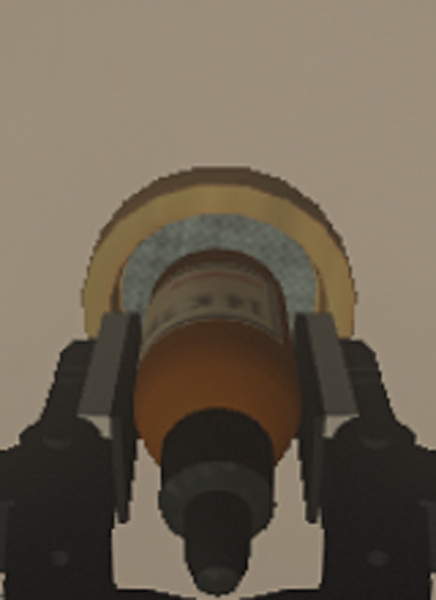

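The bottle base is inside the ring and centred, with an even felt margin, so I'll lower the last 5 mm.

```bash
python3 -m jog '[1,0.012,0,0,0, 1,0.009,0,0,0, 1,0,0,0,0, 1,0,0,0,0]'; python3 - <<'E'
from h import *
go(.6285,-.264,.025)
E
```

```text
t: 23.8
tool_pos: [0.629, -0.2636, 0.0256]
tcp_rot: [0.7, -0.097, 0.7, 0.097]
contact_force: [0.2, -1.3, -0.9]
grip_width: 0.338
t23.8 p [ 0.629  -0.2636  0.0256] yaw 15.8 q6 0.79 grip 0.338 F [ 0.2 -1.3 -0.9] down [-0. -0. -1.]
 d world mm [-0.5 -0.4 -0.6]  shift units (now axes) [ 0.0023 -0.0011 -0.0023]  (after spin) [ 0.0023 -0.0011 -0.0023]  spin units 0.0000 deg 0
```

```bash
python3 -m jog '[1,0.004,0,0,0, 1,0,0,0,0, 0.62,0,0,0,0, 0.58,0,0,0,0, 0.55,0,0,0,0]'; python3 -m jog '[0.4,0,0,0,0, 0.2,0,0,0,0, 0.2,0,0,0,0, 0.1,-0.1,0,0,0, 0,-0.1,0,0,0]'; python3 -m jog '[0,-0.15,0,0,0, 0,-0.15,0,0,0, 0,0,0,0,0]';  python3 - <<'E'
from h import *
import pickle
go(.6285,-.264,.025)
s,d=grab('wrist','w19.png'); pickle.dump((s,d),open('w19.pkl','wb'))
for n in('scene','side'): grab(n,n+'9.png')
E
```

```text
t: 24.3
tool_pos: [0.6289, -0.2636, 0.0245]
tcp_rot: [0.7, -0.097, 0.7, 0.097]
contact_force: [-0.1, -0.5, 1.3]
grip_width: 0.446
t: 24.8
tool_pos: [0.6283, -0.2633, 0.0743]
tcp_rot: [0.7, -0.097, 0.701, 0.098]
contact_force: [0.9, -0.4, 0.5]
grip_width: 0.998
t: 25.1
tool_pos: [0.6318, -0.2651, 0.1555]
tcp_rot: [0.703, -0.099, 0.698, 0.095]
contact_force: [1.4, -1.2, -1.0]
grip_width: 0.997
t25.1 p [ 0.6318 -0.2651  0.1555] yaw 15.8 q6 0.79 grip 0.997 F [ 1.4 -1.2 -1. ] down [ 0.008 -0.004 -1.   ]
 d world mm [  -3.3    1.1 -130.5]  shift units (now axes) [ 0.522   0.0111 -0.0148]  (after spin) [ 0.522   0.0111 -0.0148]  spin units 0.0000 deg 0
```

View pics/w19.png

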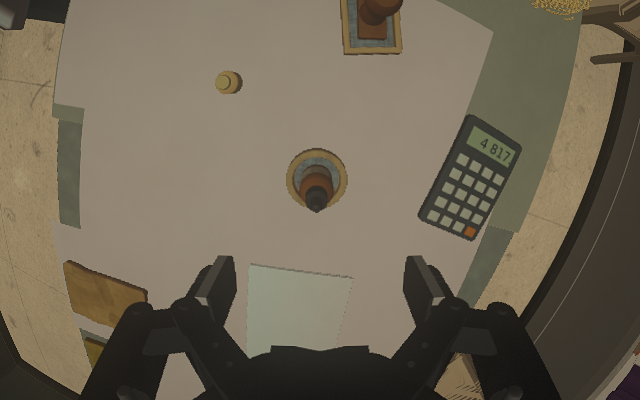

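View pics/side9.png

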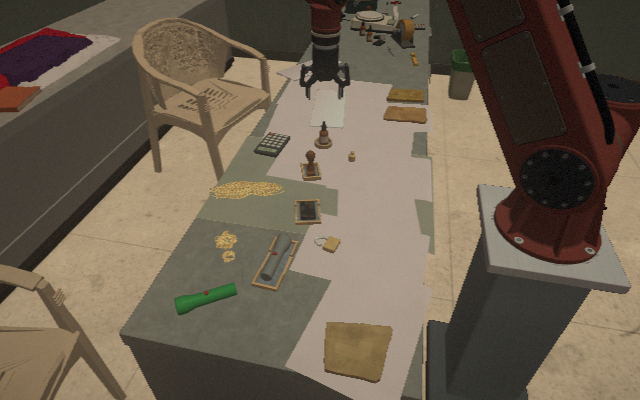

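```bash
python3 - <<'E'
from h import *
import pickle
s,d=pickle.load(open('w19.pkl','rb'))
print('bottle tip',wcast(s,d,[(317,208)],.084)[0].round(4),'ring',rect(wcast(s,d,cv2.ellipse2Poly((317,179),(30,30),0,0,360,15),.014)))
s,d=pickle.load(open('w13.pkl','rb'))
print('stone',rect(wcast(s,d,[(295,153),(339,152),(338,222),(294,220)],.015)),'rest',rect(wcast(s,d,[(278,137),(354,137),(352,233),(280,233)],.010)))
a=cv2.imread('pics/side9.png'); b=cv2.imread('pics/side0.png')
print('diff padlock',cv2.absdiff(a,b)[232:256,315:345].max(),'weight',cv2.absdiff(a,b)[150:163,346:358].max())
cv2.imwrite('pics/side9z.png',cv2.resize(a[115:300,240:370],(420,598),interpolation=cv2.INTER_CUBIC))
E
```

```text
bottle tip [ 0.6297 -0.2658  0.084 ] ring (array([ 0.6293, -0.2646]), 57.8, 58.2, 145.6)
stone (array([0.6016, 0.078 ]), 40.4, 65.1, 106.1) rest (array([0.6019, 0.0776]), 68.8, 91.4, 105.7)
diff padlock 15 weight 13
```

View pics/side9z.png

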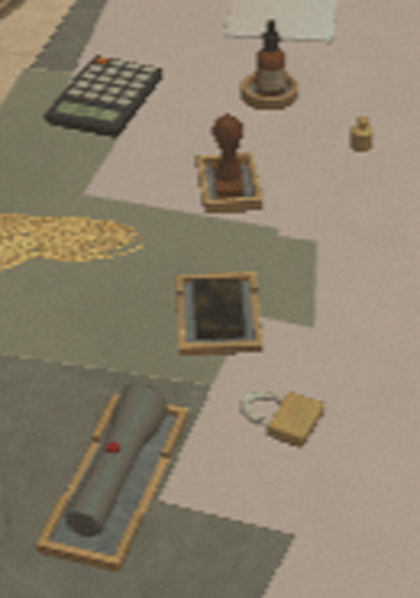

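Everything looks placed. I'll take one more overhead look at the torch's head end before handing in.

```bash
python3 -m jog '[0,0,0.179,0.046,0, 0,0,0.179,0.046,0, 0,0,0.179,0.046,0, 0,0,0.179,0.046,0, 0,0,0.179,0.046,0]'; python3 -m jog '[0,0,0.179,0.046,0, 0,0,0.179,0.046,0, 0,0,0.179,0.046,0, 0,0,0.179,0.046,0, 0,0,0,0,0]'; python3 - <<'E'
from h import *
import pickle
s,d=grab('wrist','w20.png'); pickle.dump((s,d),open('w20.pkl','wb')); print(s['t'],s['tool_pos'])
E
```

```text
t: 25.75
tool_pos: [0.622, -0.0307, 0.1478]
tcp_rot: [0.699, -0.097, 0.701, 0.097]
contact_force: [0.8, -0.6, -0.0]
grip_width: 1.003
t: 26.25
tool_pos: [0.617, 0.1575, 0.1477]
tcp_rot: [0.699, -0.099, 0.701, 0.1]
contact_force: [0.1, -0.7, -0.6]
grip_width: 1.007
26.25 [0.61699346 0.15750011 0.14771817]
```

View pics/w20.png

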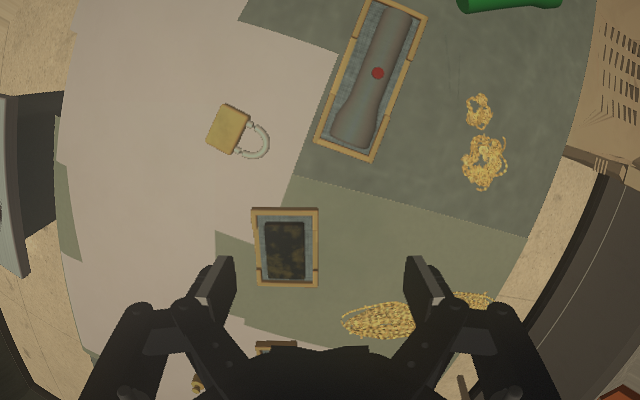

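w20 shows the torch head at (352,145) inside the near lip, with the lip uncovered all round. The stone is centred at (285,250).

```bash
python3 -c "
from station import bot
print(bot.job_done())"
```

```text
the job is handed in; nothing more can be done
None
```

I put the grey torch, touchstone, stamp and dropper bottle into their rests and handed the job in at about 26 s of the 109 s allowed. The hand-in reports no verdict.

| Item | Distance from recess centre, by the wrist camera | How it sits |
|---|---|---|
| Touchstone | about 1 mm | about 0.4° off the recess line |
| Stamp | about 1 mm | upright |
| Bottle | about 1–2 mm | upright, never seen tipped |
| Torch | about 2 mm | inside the lip all round |

- **Bystanders:** the padlock and brass weight look unchanged between the first and last side views. The gripper was open and clear of everything at hand-in.
- **Disagreements between measurements:** the first fixed-camera positions differed by up to about 10 mm, so I used the close wrist views instead. The torch's length read 129–131 mm against the given 124 mm, probably because the view was oblique. A last overhead look showed its head inside the lip.
- **Not measured directly:** I judged that each item sits flat on the felt from its lowering height and the pictures.

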